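# Index the dish and tip a batch of heel pads into its green pocket

### The job

Turn the graduated dish by its knob until its scale reads 40 degrees at the red index line, and lay all the orange heel pads from the stone slab on the tipping tray. With the dish at 40, lift the tray by its red bar so that all the pads slide off into the green pocket, and let the tray down level again; a pad that lands elsewhere goes back on the tray and is tipped in again. Last, turn the dish on to 120 degrees with all the pads in the green pocket, leaving the bottle, tin, brush and insole alone.

Things in the scene. Friction and masses are not known exactly. Their poses are not given: they have to be found in the camera images.
- dial (a joint): Reading of the rotary dish's scale, rad (1 degree = 0.01745). It turns about a vertical axis; seen from above, turning it CLOCKWISE makes the reading grow. Stops at 0 and 180 degrees. It stays where it is left (friction about 0.2 N m). At a reading of 40 degrees the middle of the green pocket lies right under the tray's lip
- dial_zero (a point): The red 0 mark at the edge of the white scale disc (diameter 300, top 26 mm above the bench) that turns with the dish. Marks every 10 degrees, long ones every 30, from 0 (red) counter-clockwise seen from above, past 90 (blue), to 180 (yellow); the rest are black
- index (a point): Red index line on a white block fixed to the station, at the disc's edge on the station's +x side. The mark that stands at this line is the reading. Point: middle of the line, 26 mm above the bench, 170 mm from the dish axis
- dial_knob (a point): Middle of the black bar knob on the dish axis, 126 mm above the bench: 60 long (this point's x axis), 16 wide (y), 30 high, free on a thin neck. Its y axis points to the middle of the green pocket, z up; the frame turns with the dish. Pinch it across its width from above and turn
- green_pocket (a point): Middle of the green floor of the pocket, 78 mm from the dish axis, 26 mm above the bench; axes as dial_knob. The dish (outer diameter 252, wall 4, 40 mm deep) is split by three radial walls, 4 thick and 40 high, into green, grey and blue 120-degree pockets round a central cone 72 across at the floor
- wall_a (a point): Middle of the radial wall on one side of the green pocket, half way up. Its y axis is level, at right angles to the wall, and points into the green pocket: a point is on the green side of this wall when its y here is above 0
- wall_b (a point): The same for the wall on the other side of the green pocket. The green pocket is where y is above 0 for both walls, within 122 mm of the dish axis
- tray (a joint): Tilt of the tipping tray, rad: 0 level (on a rest), at most 1.05; grows as the bar end is lifted. The level hinge lies 4 mm under point tray_lip (below its floor), along that point's x axis. Let go, the tray sinks back to level. Pads slide off above about 0.7 rad (friction 0.5 to 0.72)
- tray_lip (a point): Middle of the tray's open lip, on its floor, 102 mm above the bench, 85 mm from the dish axis, over the dish. Frame tips with the tray: y from the lip along the floor to the bar, x across, z up from the floor. Aluminium pan, inside 90 wide (x), 180 long (y 0 to 180); walls 26 high on both sides and at the closed end, none at the lip
- tray_bar (a point): Middle of the tray's red handle bar: round, diameter 11, 95 long along the tray's x; at y 229, z 12 mm in the tray_lip frame, 114 mm above the bench when level. Free all round, 40 mm off the tray's end, on two 8 mm rods at x -34 and +34. Pinch it from above and carry it in an arc about the hinge; it turns between the fingers; about 3 N lifts it
- station: The fixed grey steel station that carries dish and tray. Origin on the bench, z up. Dish axis at x 0, y -150 mm; the tray runs towards its +y, the bar at y +164
- slab: White marble slab, 260 (x) by 220 (y) by 30 mm, fixed; origin at the centre of its underside, top at z 30 mm
- remover: White bottle with black cap, diameter 66, 190 tall, stands beyond the station; bystander; origin at the centre of its base
- tin: Yellow tin, diameter 76, 100 tall; bystander; origin at the centre of its base
- brush: Hand brush lying on the bench, bystander; origin at its underside
- insole: Black carbon insole, 233 by 88 by 5 mm, lying on the bench to the right; bystander; origin at its underside
- pad1: Orange-brown rubber heel pad with three dark ridges on top, a block 32 (x) by 26 (y) by 16 (z) mm, about 25 g; origin at its CENTRE. Four to six of pad1 to pad6 are there
- pad2: Orange-brown rubber heel pad with three dark ridges on top, a block 32 (x) by 26 (y) by 16 (z) mm, about 25 g; origin at its CENTRE. Four to six of pad1 to pad6 are there
- pad3: Orange-brown rubber heel pad with three dark ridges on top, a block 32 (x) by 26 (y) by 16 (z) mm, about 25 g; origin at its CENTRE. Four to six of pad1 to pad6 are there
- pad4: Orange-brown rubber heel pad with three dark ridges on top, a block 32 (x) by 26 (y) by 16 (z) mm, about 25 g; origin at its CENTRE. Four to six of pad1 to pad6 are there
- pad5: Orange-brown rubber heel pad with three dark ridges on top, a block 32 (x) by 26 (y) by 16 (z) mm, about 25 g; origin at its CENTRE. Four to six of pad1 to pad6 are there
- pad6: Orange-brown rubber heel pad with three dark ridges on top, a block 32 (x) by 26 (y) by 16 (z) mm, about 25 g; origin at its CENTRE. Four to six of pad1 to pad6 are there
Not all that is in view belongs to the job. What is shaped like the pad2 but grey or turquoise is not meant.

How it is judged:
By the outcome, as a careful person would: the job done as asked, in the order asked, and still so for the second after the job is handed in, with the robot touching nothing.
Of pad1, pad2, pad3, pad4, pad5, pad6 only 4 to 6 are there at a start; the rules pass over those that are not, and their reading is None.
At some moment in a run one of pad1, pad2, pad3, pad4, pad5, pad6 may be knocked a few centimetres aside while the robot is not near it.
Once in a run the grip may slacken for a moment while it holds something.
It also fails if it takes over 210 s, if anything falls off the work surface, if the arm or the gripper's body presses on something with over 40 N, if the wrist force passes 120 N, or if a joint passes its speed limit or range.

### The arm

A 6-joint arm with a two-finger parallel gripper is mounted at the origin on the work surface. World frame = base frame: x ahead of the robot, y to its left, z up, the work surface at z = 0. Lengths are in m, angles in rad, forces in N, time in s.
With the tool pointing down it reaches from about 0.275 to 0.85 m from the base axis. Payload 19 kg.
Tool frame: the origin (TCP) lies midway between the tips of the shut fingers; the grasp point (between the pads) lies 19 mm behind it; x points along the fingers, y is the direction in which the jaws open and shut, and the axes are right-handed (so a half turn about x gives the same grasp; the last joint's range is limited). The gripper opens to 85 mm and grips with 20 to 120 N. Pads are 22 mm wide; open, the fingers measure 114 mm over their backs; the gripper's body (76 mm by 85 mm) begins 54 mm behind the grasp point. The pads swing forward as they close: fully open they stand 13 mm farther back than shut.
Start: joints at [1.1, 0.15, 1.437, -0, 1.554, -0.134], TCP at [0.19, 0.543, 0.196] pointing down, gripper open.
Joint ranges: [-2.8, 2.8], [-0.68, 2.1], [0.12, 2.68], [-1.39, 4.53], [0.16, 2.79], [-2.81, 2.81]. Speed limits (rad/s): [1.89, 1.89, 2.22, 3.01, 3.01, 3.01].

### API

Orientations are given as a unit quaternion [w, x, y, z].
In Python, from station import bot, optics, finish_job gives the robot as it stands. The module is installed in compiled form; this text tells all that it offers.
- The arm moves only by the tool carry_out, never from a script. Its argument "moves" is a list of rows, each an object of numbers: "tx", "ty", "tz": the shift along the world's x, y, z each as a share of 1 m, from -1 to 1; "ax", "ay", "az": the turn, a rotation vector about the world's x, y, z each as a share of 45 degrees, from -1 to 1. In form: [{"tx": .., "ty": .., "tz": .., "ax": .., "ay": .., "az": ..}, ...]. A call has 1 to 12 rows; each row is the pose to reach, as a shift and turn from the pose commanded when the call began; what a row does not reach only later rows make up. A row lasts 1/12 s, in which the tool goes at most 41.7 mm and 7.16 degrees, less where a joint would pass 70% of its speed; a pose out of reach is approached as far as the arm can. A call with a number of a shift or a turn outside -1 to 1 is refused whole. A call with a gripper value outside its range is refused whole. "grip" is the opening, from 0 (shut) to 1 (fully open), set as the call begins (left out, the last holds). The fingers move at their own pace and stop on an object; "newtons" is the grip in N (left out, the last holds). Time passes only in rows, so rows that repeat a pose let the fingers close. It gives the time, the measured TCP pose, the force and the opening at its end, in the units of the state.
- bot.sense(): the state, without advancing time (a new reading comes with each control period).
- optics.camera(name): name is "scene" or "top"; returns the picture (400x640x3 uint8, red, green, blue); there is no depth.
- optics.calibration(name): a dict with "K" (3x3 intrinsics, pixels), "rvec" (rotation vector, rad) and "tvec" (3), from world to camera coordinates, as OpenCV has them. Camera axes: x right, y down, z forward; pixel columns grow to the right and rows downward; lengths in m; the calibration is good to about 2 mm. A picture is of the moment at which its call begins. calibration takes no time and is no camera call.
- finish_job(): hands the job in, once; it reports no verdict.
The state is a dict: "t": time; "joint_pos": joint angles; "dq": joint speeds; "tau": joint torques, N m; "position": TCP position; "orientation": TCP orientation; "wrist_force": force on the tool from outside, world axes, zero at the start; "wrist_torque": the same for the moment, N m; "gripper_width": finger opening in m.
Only numpy, scipy, OpenCV 4.12 (cv2) and the standard library are available. Lean on these libraries where they do the work, as an engineer would, in place of code of your own. Each camera call takes 0.05 s, during which the arm holds its last target. There are 200 camera calls.

## Working session

There is one attempt and no reset: what is moved stays moved. The work goes in short steps, Python scripts to look and compute and a tool call to move; the robot and the scene stay as the last step left them, time stands still between calls to the robot, and variables do not carry over. Pictures are saved under pics/ and viewed, about 12 in all and at most 16, crops included, and the job is handed in when it is done.

Besides the shell and the picture viewer there is one more tool, called after "Request:" by a JSON object that holds its "method" and its "body", one argument or row to a line. carry_out: Moves the arm, as the interface text tells. Its arguments: {"type":"object","properties":{"moves":{"type":"array"},"grip":{"type":"number"},"newtons":{"type":"number"}},"required":["moves"]}

```bash
mkdir -p pics; cat > h.py <<'E'
import numpy as np, cv2
from station import bot, optics, finish_job
def cam(n):
    c=optics.calibration(n); K=np.array(c["K"],float); R=cv2.Rodrigues(np.array(c["rvec"],float))[0]; t=np.array(c["tvec"],float).ravel()
    return K,R,t
def ray(n,uv,z):
    K,R,t=cam(n); uv=np.atleast_2d(np.array(uv,float))
    d=(R.T@np.linalg.inv(K)@np.c_[uv,np.ones(len(uv))].T).T; o=-R.T@t
    return o+d*((z-o[2])/d[:,2])[:,None]
def proj(n,P):
    K,R,t=cam(n); p=(K@(R@np.atleast_2d(np.array(P,float)).T+t[:,None])).T
    return p[:,:2]/p[:,2:]
def shot(n,f=None):
    im=cv2.cvtColor(optics.camera(n),cv2.COLOR_RGB2BGR)
    if f: cv2.imwrite(f"pics/{f}.png",im)
    return im
E
python3 - <<'E'
from h import *
for n in("scene","top"):
    shot(n,n+"0"); K,R,t=cam(n); print(n,K[0,0],-R.T@t, R[2])
s=bot.sense(); print(s)
E
```

```text
scene 463.30863538652295 [1.02349721 0.58317456 1.01475285] [-0.36612281 -0.54481949 -0.75440428]
top 464.37850707312896 [ 0.35869003 -0.08216339  1.60196783] [ 0.16840405  0.00772467 -0.98568778]
{'t': 0.1, 'joint_pos': array([ 1.10002695e+00,  1.50926070e-01,  1.43791337e+00, -3.04665077e-05,
        1.55379390e+00, -1.34016802e-01]), 'dq': array([ 0.00047983, -0.00158099, -0.00090725, -0.00148479,  0.00035216,
        0.00087084]), 'tau': array([ 5.15345862e-03, -7.14371324e+01, -5.71803296e+01, -1.11208831e-04,
        6.78761062e-03, -4.53376344e-05]), 'position': array([0.18992174, 0.54247403, 0.19596818]), 'orientation': array([ 0.69700764,  0.11814359,  0.69720623, -0.11885249]), 'wrist_force': array([-0.33144618, -0.09158528, -0.07865047]), 'wrist_torque': array([-0.00317243,  0.01780479, -0.02763606]), 'gripper_width': 0.08535330190279962}
```

View pics/top0.png

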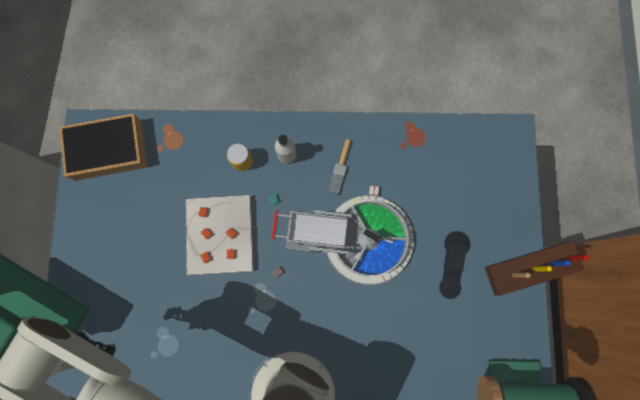

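View pics/scene0.png

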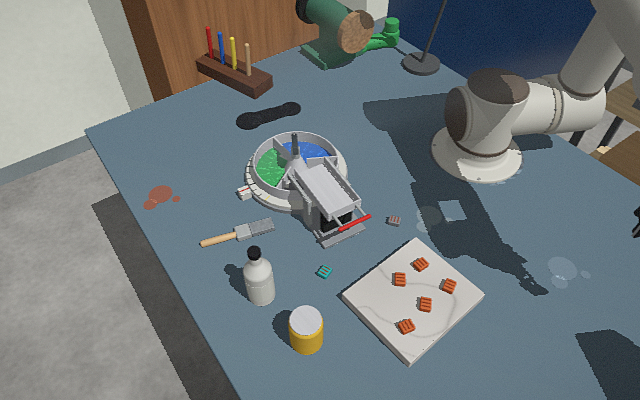

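The top view shows five orange pads on the slab at (203,212), (207,234), (231,234), (206,257) and (231,254). Lookalikes are a turquoise block at (274,199) and a grey one at (278,272), neither of them a pad. The station is at about (340,235), with its index at (374,190) and the red bar at (276,225).

```bash
python3 - <<'E'
from h import *
a=cv2.imread("pics/top0.png"); b=cv2.imread("pics/scene0.png")
c=cv2.resize(a[175:295,180:420],None,fx=3.33,fy=3.33,interpolation=cv2.INTER_CUBIC)
cv2.imwrite("pics/c1.png",c)
c=cv2.resize(b[120:250,220:380],None,fx=4.6,fy=4.6,interpolation=cv2.INTER_CUBIC); cv2.imwrite("pics/c2.png",c)
hsv=cv2.cvtColor(a,cv2.COLOR_BGR2HSV)
def comps(m,amin=4):
    n,l,s,ce=cv2.connectedComponentsWithStats(m.astype(np.uint8)); return [(i,s[i],ce[i]) for i in range(1,n) if s[i][4]>=amin],l
H,S,V=[hsv[...,i].astype(int) for i in range(3)]
red=((H<4)|(H>175))&(S>130)&(V>80); red[:, :180]=0; red[:,420:]=0
for i,s,ce in comps(red)[0]: print("red",ce.round(1),s, ray("top",ce,.114).round(3))
org=((H>=3)&(H<16))&(S>130)&(V>70); org[:,:185]=0;org[:,255:]=0;org[:190]=0;org[280:]=0
C,l=comps(org,15)
for i,s,ce in C:
    pts=np.argwhere(l==i)[:,::-1].astype(np.float32); w=ray("top",pts,.046)[:,:2].astype(np.float32)
    r=cv2.minAreaRect(w); print("pad",ce.round(1),s[4],ray("top",ce,.044)[0].round(4),r)
# slab outline
m=(S<60)&(V>140); m[:,:180]=0;m[:,256:]=0;m[:190]=0;m[280:]=0
pts=np.argwhere(m)[:,::-1].astype(np.float32); print("slab",cv2.minAreaRect(ray("top",pts,.03)[:,:2].astype(np.float32)))
E
```

```text
red [274.5 224.7] [272 211   6  28  67] [[0.543 0.066 0.114]]
pad [202.7 211.8] 60 [0.5921 0.3184 0.044 ] ((0.591201663017273, 0.318369597196579), (0.02746000327169895, 0.023930104449391365), 0.7375671863555908)
pad [206.  233.1] 61 [0.5196 0.303  0.044 ] ((0.5196233987808228, 0.30247578024864197), (0.029611356556415558, 0.022507693618535995), 39.09014892578125)
pad [230.8 232.8] 58 [0.5219 0.2195 0.044 ] ((0.5218169093132019, 0.21929305791854858), (0.026683257892727852, 0.02348899096250534), 46.70850372314453)
pad [230.1 253.4] 57 [0.4525 0.2186 0.044 ] ((0.4538984000682831, 0.21727268397808075), (0.02664240263402462, 0.02343652956187725), 0.7710707783699036)
pad [205.3 256.9] 63 [0.4399 0.3013 0.044 ] ((0.4391152262687683, 0.30070361495018005), (0.028725208714604378, 0.024802060797810555), 27.699848175048828)
slab ((0.5181793570518494, 0.26529330015182495), (0.2609325349330902, 0.22074727714061737), 4.216242790222168)
```

View pics/c1.png

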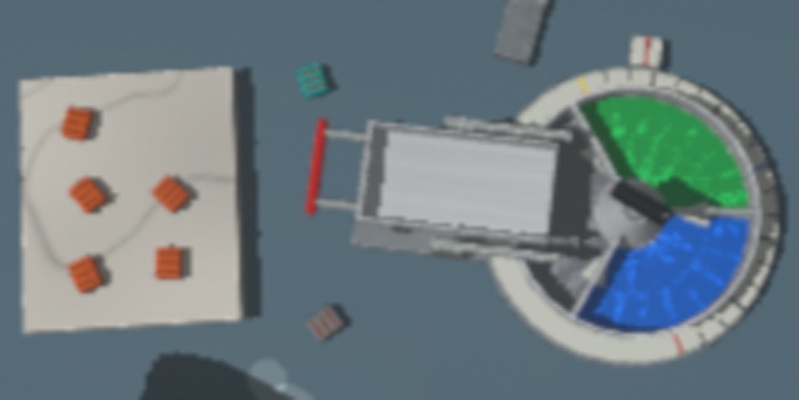

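View pics/c2.png

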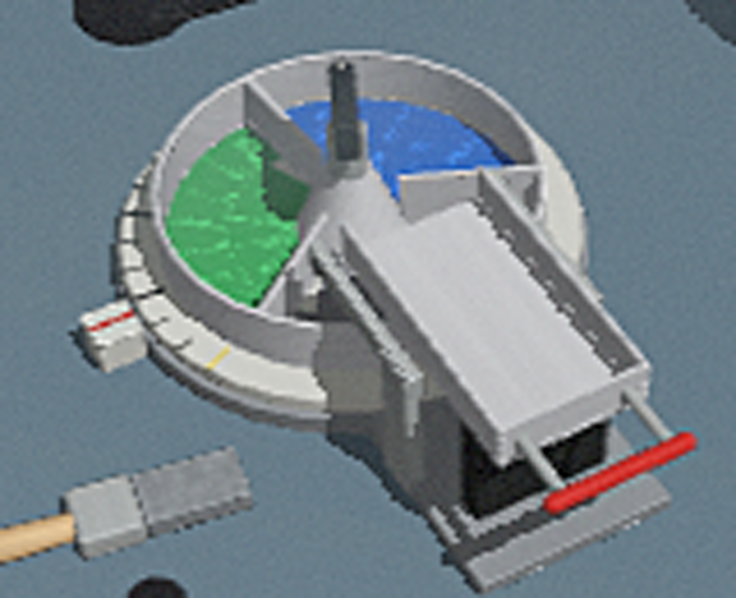

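The crops show the green pocket in the upper right, and the yellow 180 mark about 25-30° from the index, so the reading is near 150. The knob is at crop (643,200) and the bar ends at (321,120) and (310,213). Next I'll work out the station frame.

```bash
python3 - <<'E'
from h import *
from scipy.spatial.transform import Rotation as Ro
cr=lambda p:(180-.35+(p[0]+.5)/3.33, 175-.35+(p[1]+.5)/3.33)
cs=lambda p:(220-.4+(p[0]+.5)/4.6, 120-.4+(p[1]+.5)/4.6)
b1,b2=ray("top",[cr((321,120)),cr((310,213))],.119)
print("bar top",b1.round(4),b2.round(4),np.linalg.norm(b1-b2))
s1,s2=ray("scene",[cs((553,503)),cs((688,440))],.116); print("bar scene",s1.round(4),s2.round(4))
ix=ray("top",cr((648,50)),.026)[0]; ixs=ray("scene",cs((110,322)),.026)[0]; print("index",ix.round(4),ixs.round(4))
kn=ray("top",cr((643,200)),.141)[0]; kns=ray("scene",cs((343,72)),.141)[0]; print("knob",kn.round(4),kns.round(4))
k1,k2=ray("top",[cr((616,184)),cr((668,217))],.141); print("knobang",np.degrees(np.arctan2(*(k2-k1)[1::-1])))
rd=ray("top",cr((680,343)),.026)[0]; ye=ray("top",cr((583,86)),.026)[0]; print("red,yel",rd.round(4),ye.round(4),np.linalg.norm(rd-ye),"mid",(rd+ye)/2)
# station fit
L=np.array([[0,.164],[.170,-.150],[0,-.150]]);W=np.array([(b1+b2)[:2]/2,ix[:2],((rd+ye)/2)[:2]])
M,_=cv2.estimateAffinePartial2D(L,W); 
lc=L-L.mean(0);wc=W-W.mean(0);th=np.arctan2((lc[:,0]*wc[:,1]-lc[:,1]*wc[:,0]).sum(),(lc*wc).sum());c,s=np.cos(th),np.sin(th);R=np.array([[c,-s],[s,c]]);o=W.mean(0)-R@L.mean(0)
print("yaw",np.degrees(th),"origin",o,"res",(L@R.T+o-W).round(4))
ax=R@[0,-.15]+o; print("axis",ax,"bar",R@[0,.164]+o,"lip",R@[0,-.065]+o)
f=lambda p:np.degrees(np.arctan2(p[1]-ax[1],p[0]-ax[0])); print("ang idx,red,yel",f(ix),f(rd),f(ye), "reading",(np.degrees(th)-f(rd))%360,180-(f(ye)-np.degrees(th)))
q=bot.sense()["orientation"]; print(Ro.from_quat(q[[1,2,3,0]]).as_matrix().round(3))
E
```

```text
bar top [0.5872 0.0613 0.119 ] [0.4966 0.0693 0.119 ] 0.09090040714486329
bar scene [0.5854 0.0607 0.116 ] [0.5005 0.0696 0.116 ]
index [ 0.6794 -0.2674  0.026 ] [ 0.6794 -0.2665  0.026 ]
knob [ 0.5111 -0.2481  0.141 ] [ 0.4996 -0.2637  0.141 ]
knobang -122.06373809607938
red,yel [ 0.3793 -0.2974  0.026 ] [ 0.6406 -0.1999  0.026 ] 0.27889911611462065 mid [ 0.50992524 -0.24865276  0.026     ]
yaw -5.946113248467186 origin [ 0.52540854 -0.0992854 ] res [[ 0.0005 -0.0014]
 [-0.0005  0.0013]
 [-0.0001  0.0002]]
axis [ 0.50986958 -0.24847836] bar [0.5423978  0.06383224] lip [ 0.51867499 -0.16393568]
ang idx,red,yel -6.355805246699117 -159.45907119115043 20.390670564434387 reading 153.51295794268324 153.66321618709844
[[-0.     0.33   0.944]
 [-0.001  0.944 -0.33 ]
 [-1.    -0.001 -0.   ]]
```

Axis is at (0.510, -0.2485), station yaw is -5.9° and the reading is about 153.5°. All three checks agree within 1.5 mm. Moving to the knob now.

Request:
{"method": "carry_out", "body": {
  "moves": [
    {"tx": 0.02,"ty": -0.03,"tz": 0.03,"az": -0.15},
    {"tx": 0.19,"ty": -0.46,"tz": 0.06,"az": -1},
    {"tx": 0.19,"ty": -0.46,"tz": 0.06,"az": -1},
    {"tx": 0.19,"ty": -0.46,"tz": 0.06,"az": -1},
    {"tx": 0.19,"ty": -0.46,"tz": 0.06,"az": -1},
    {"tx": 0.19,"ty": -0.46,"tz": 0.06,"az": -1},
    {"tx": 0.19,"ty": -0.46,"tz": 0.06,"az": -1},
    {"tx": 0.19,"ty": -0.46,"tz": 0.06,"az": -1},
    {"tx": 0.19,"ty": -0.46,"tz": 0.06,"az": -1},
    {"tx": 0.19,"ty": -0.46,"tz": 0.06,"az": -1},
    {"tx": 0.19,"ty": -0.46,"tz": 0.06,"az": -1},
    {"tx": 0.19,"ty": -0.46,"tz": 0.06,"az": -1}
  ],
  "grip": 0.5,
  "newtons": 40
}}

```text
invalid input
```

Request:
{"method": "carry_out", "body": {
  "moves": [
    {"tx": 0.02,"ty": -0.03,"tz": 0.03,"ax": 0,"ay": 0,"az": -0.15},
    {"tx": 0.19,"ty": -0.46,"tz": 0.06,"ax": 0,"ay": 0,"az": -1},
    {"tx": 0.19,"ty": -0.46,"tz": 0.06,"ax": 0,"ay": 0,"az": -1},
    {"tx": 0.19,"ty": -0.46,"tz": 0.06,"ax": 0,"ay": 0,"az": -1},
    {"tx": 0.19,"ty": -0.46,"tz": 0.06,"ax": 0,"ay": 0,"az": -1},
    {"tx": 0.19,"ty": -0.46,"tz": 0.06,"ax": 0,"ay": 0,"az": -1},
    {"tx": 0.19,"ty": -0.46,"tz": 0.06,"ax": 0,"ay": 0,"az": -1},
    {"tx": 0.19,"ty": -0.46,"tz": 0.06,"ax": 0,"ay": 0,"az": -1},
    {"tx": 0.19,"ty": -0.46,"tz": 0.06,"ax": 0,"ay": 0,"az": -1},
    {"tx": 0.19,"ty": -0.46,"tz": 0.06,"ax": 0,"ay": 0,"az": -1},
    {"tx": 0.19,"ty": -0.46,"tz": 0.06,"ax": 0,"ay": 0,"az": -1},
    {"tx": 0.19,"ty": -0.46,"tz": 0.06,"ax": 0,"ay": 0,"az": -1}
  ],
  "grip": 0.5,
  "newtons": 40
}}

```text
t: 1.1
position: [0.3766, 0.0891, 0.256]
orientation: [0.599, 0.376, 0.599, -0.376]
wrist_force: [1.5, 1.1, 0.3]
gripper_width: 0.0428
```

Request:
{"method": "carry_out", "body": {
  "moves": [
    {"tx": 0.13,"ty": -0.3315,"tz": 0,"ax": 0,"ay": 0,"az": -1},
    {"tx": 0.13,"ty": -0.3315,"tz": 0,"ax": 0,"ay": 0,"az": -1},
    {"tx": 0.13,"ty": -0.3315,"tz": 0,"ax": 0,"ay": 0,"az": -1},
    {"tx": 0.13,"ty": -0.3315,"tz": 0,"ax": 0,"ay": 0,"az": -1},
    {"tx": 0.13,"ty": -0.3315,"tz": 0,"ax": 0,"ay": 0,"az": -1},
    {"tx": 0.13,"ty": -0.3315,"tz": 0,"ax": 0,"ay": 0,"az": -1},
    {"tx": 0.13,"ty": -0.3315,"tz": 0,"ax": 0,"ay": 0,"az": -1},
    {"tx": 0.13,"ty": -0.3315,"tz": 0,"ax": 0,"ay": 0,"az": -1},
    {"tx": 0.13,"ty": -0.3315,"tz": 0,"ax": 0,"ay": 0,"az": -1},
    {"tx": 0.13,"ty": -0.3315,"tz": 0,"ax": 0,"ay": 0,"az": -1},
    {"tx": 0.13,"ty": -0.3315,"tz": 0,"ax": 0,"ay": 0,"az": -1},
    {"tx": 0.13,"ty": -0.3315,"tz": 0,"ax": 0,"ay": 0,"az": -1}
  ]
}}

```text
t: 2.1
position: [0.5064, -0.2399, 0.2555]
orientation: [-0.409, -0.577, -0.409, 0.577]
wrist_force: [0.0, 0.4, 0.1]
gripper_width: 0.0427
```

Request:
{"method": "carry_out", "body": {
  "moves": [
    {"tx": 0,"ty": 0,"tz": 0,"ax": 0,"ay": 0,"az": -0.15},
    {"tx": 0,"ty": 0,"tz": 0,"ax": 0,"ay": 0,"az": -0.226},
    {"tx": 0,"ty": 0,"tz": -0.03,"ax": 0,"ay": 0,"az": -0.226},
    {"tx": 0,"ty": 0,"tz": -0.06,"ax": 0,"ay": 0,"az": -0.226},
    {"tx": 0,"ty": 0,"tz": -0.06,"ax": 0,"ay": 0,"az": -0.226}
  ]
}}

```text
t: 2.52
position: [0.5048, -0.238, 0.1912]
orientation: [-0.355, -0.61, -0.359, 0.611]
wrist_force: [-1.0, 0.5, -1.0]
gripper_width: 0.0426
```

```bash
cat >> h.py <<'E'
from scipy.spatial.transform import Rotation as Ro
def st():
    s=bot.sense(); q=s["orientation"]; R=Ro.from_quat(q[[1,2,3,0]]).as_matrix()
    print("t",round(s["t"],2),"p",s["position"].round(4),"yaw",round(float(np.degrees(np.arctan2(R[1,1],R[0,1]))),1),"F",s["wrist_force"].round(1),"w",round(float(s["gripper_width"]),4))
E
python3 -c "
from h import *
st(); print(bot.sense()['joint_pos'])"
```

```text
t 2.52 p [ 0.5048 -0.238   0.1912] yaw -29.4 F [-1.   0.5 -1. ] w 0.0426
[-5.78684550e-01  1.21897078e-01  1.48037528e+00  9.90174752e-05
  1.54570648e+00 -6.57059539e-02]
```

Request:
{"method": "carry_out", "body": {
  "moves": [
    {"tx": 0.005,"ty": -0.0105,"tz": 0,"ax": 0,"ay": 0,"az": 0},
    {"tx": 0.005,"ty": -0.0105,"tz": -0.03,"ax": 0,"ay": 0,"az": 0},
    {"tx": 0.005,"ty": -0.0105,"tz": -0.055,"ax": 0,"ay": 0,"az": 0},
    {"tx": 0.005,"ty": -0.0105,"tz": -0.075,"ax": 0,"ay": 0,"az": 0},
    {"tx": 0.005,"ty": -0.0105,"tz": -0.081,"ax": 0,"ay": 0,"az": 0},
    {"tx": 0.005,"ty": -0.0105,"tz": -0.081,"ax": 0,"ay": 0,"az": 0}
  ]
}}

```text
t: 3.02
position: [0.5119, -0.251, 0.1153]
orientation: [-0.356, -0.611, -0.357, 0.611]
wrist_force: [0.7, 0.1, -0.8]
gripper_width: 0.0424
```

```bash
python3 - <<'E'
from h import *
st()
b=shot("scene"); c=cv2.resize(b[60:220,220:390],None,fx=3.5,fy=3.5,interpolation=cv2.INTER_CUBIC); cv2.imwrite("pics/g1.png",c)
E
```

```text
t 3.02 p [ 0.5119 -0.251   0.1153] yaw -29.4 F [ 0.7  0.1 -0.8] w 0.0424
```

View pics/g1.png

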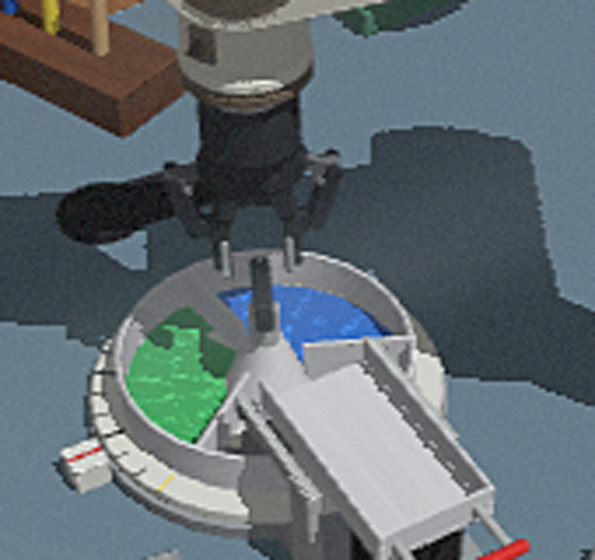

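The picture shows the fingers straddling the bar's line at crop (225,265) and (290,255), with the knob at (262,290) seen end-on. I'll check the height by projecting it.

```bash
python3 - <<'E'
from h import *
st()
f=lambda P:((proj("scene",P)-[220,60])*3.5).round(0).tolist()
a=np.radians(-29.4); y=np.array([np.cos(a),np.sin(a),0]); x=np.array([-y[1],y[0],0]);k=np.array([.51,-.2485,.141])
print("knob top near,mid,far",f([k+.03*x,k,k-.03*x]), "bottom near",f(k+.03*x-[0,0,.03]))
p=np.array([.5119,-.251,.115]); print("tips",f([p+.028*y,p-.028*y,p+[0,0,.013]+.028*y,p+[0,0,.013]-.028*y]))
E
```

```text
t 3.07 p [ 0.5123 -0.2513  0.1165] yaw -29.5 F [ 0.4 -0.6  0.9] w 0.0429
knob top near,mid,far [[263.0, 304.0], [260.0, 279.0], [257.0, 254.0]] bottom near [[264.0, 332.0]]
tips [[223.0, 305.0], [292.0, 300.0], [222.0, 293.0], [291.0, 288.0]]
```

Request:
{"method": "carry_out", "body": {
  "moves": [
    {"tx": -0.002,"ty": 0.0025,"tz": -0.009,"ax": 0,"ay": 0,"az": 0},
    {"tx": -0.002,"ty": 0.0025,"tz": -0.009,"ax": 0,"ay": 0,"az": 0},
    {"tx": -0.002,"ty": 0.0025,"tz": -0.009,"ax": 0,"ay": 0,"az": 0},
    {"tx": -0.002,"ty": 0.0025,"tz": -0.009,"ax": 0,"ay": 0,"az": 0}
  ]
}}

```text
t: 3.4
position: [0.5099, -0.2485, 0.1066]
orientation: [0.357, 0.611, 0.356, -0.611]
wrist_force: [-1.2, 0.3, 0.4]
gripper_width: 0.0429
```

```bash
python3 - <<'E'
from h import *
st()
b=shot("scene"); c=cv2.resize(b[90:180,240:340],None,fx=6,fy=6,interpolation=cv2.INTER_CUBIC); cv2.imwrite("pics/g2.png",c)
E
```

```text
t 3.4 p [ 0.5099 -0.2485  0.1066] yaw -29.5 F [-1.2  0.3  0.4] w 0.0429
```

View pics/g2.png

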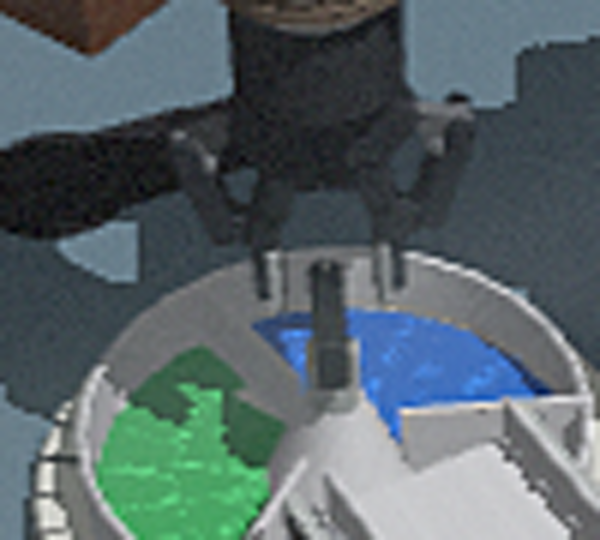

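The fingers straddle the knob's mid-length. The pads swing forward as they close, so I'm closing now.

Request:
{"method": "carry_out", "body": {
  "moves": [
    {"tx": 0,"ty": 0,"tz": 0,"ax": 0,"ay": 0,"az": 0},
    {"tx": 0,"ty": 0,"tz": 0,"ax": 0,"ay": 0,"az": 0},
    {"tx": 0,"ty": 0,"tz": 0,"ax": 0,"ay": 0,"az": 0},
    {"tx": 0,"ty": 0,"tz": 0,"ax": 0,"ay": 0,"az": 0},
    {"tx": 0,"ty": 0,"tz": 0,"ax": 0,"ay": 0,"az": 0},
    {"tx": 0,"ty": 0,"tz": 0,"ax": 0,"ay": 0,"az": 0}
  ],
  "grip": 0,
  "newtons": 60
}}

```text
t: 3.95
position: [0.5099, -0.2485, 0.1062]
orientation: [0.357, 0.611, 0.356, -0.611]
wrist_force: [-0.4, -1.0, 5.5]
gripper_width: -0.0001
```

```bash
python3 - <<'E'
from h import *
st(); print(bot.sense()['joint_pos'].round(4))
b=shot("scene"); c=cv2.resize(b[90:180,240:340],None,fx=6,fy=6,interpolation=cv2.INTER_CUBIC)
f=lambda P:tuple(((proj("scene",P)[0]-[240,90]+.5)*6).astype(int))
p=bot.sense()["position"]; cv2.circle(c,tuple(map(int,f(p))),3,(0,0,255),-1)
for h in(.111,.141): cv2.circle(c,tuple(map(int,f([.51,-.2485,h]))),3,(255,0,255),-1)
cv2.imwrite("pics/g3.png",c)
E
```

```text
t 3.95 p [ 0.5099 -0.2485  0.1062] yaw -29.5 F [-0.4 -1.   5.5] w -0.0001
[-0.5893  0.1805  1.5873  0.      1.3731 -0.075 ]
```

View pics/g3.png

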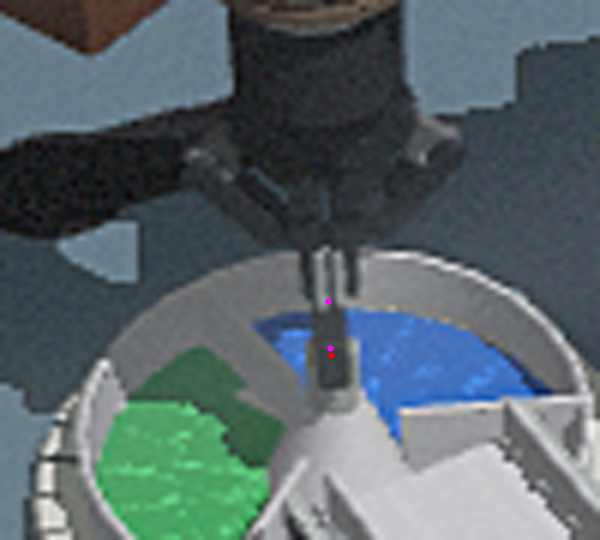

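```bash
python3 - <<'E'
from h import *
b=shot("top"); c=cv2.resize(b[175:295,290:430],None,fx=5,fy=5,interpolation=cv2.INTER_CUBIC)
f=lambda P:tuple(map(int,((proj("top",P)[0]-[290,175]+.5)*5)))
p=bot.sense()["position"]; cv2.circle(c,f(p),3,(0,0,255),-1)
for h in(.141,.25): cv2.circle(c,f([.51,-.2485,h]),3,(255,0,255),-1)
cv2.imwrite("pics/g4.png",c)
E
```

```text
(no output)
```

View pics/g4.png

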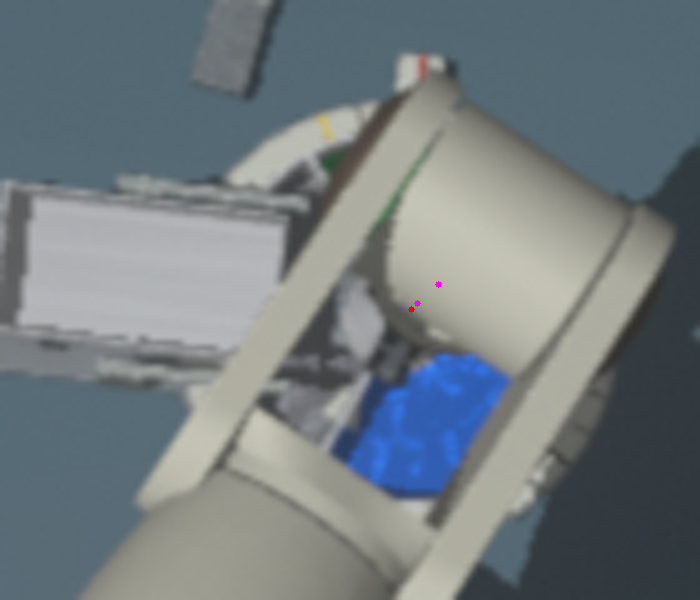

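The fingers shut at zero width. In the scene view their tips lie about 57 crop px (9.5 px) above the projected TCP, so they are either about 35 mm higher or about 45 mm beyond. I'll check this against the start picture, where the top camera saw the fingers.

```bash
python3 - <<'E'
from h import *
a=cv2.imread("pics/top0.png"); c=cv2.resize(a[310:400,0:160],None,fx=5,fy=5,interpolation=cv2.INTER_CUBIC)
c=np.clip(c.astype(float)*2,0,255).astype(np.uint8)
p=np.array([.1899,.5425,.196]); y=np.array([.33,.944,0])
def d(P,col):
    u=(proj("top",P)[0]-[0,310]+.5)*5; cv2.circle(c,tuple(map(int,u)),3,col,-1); print(u)
d(p,(0,0,255)); d(p+.043*y+[0,0,.013],(255,0,255)); d(p-.043*y+[0,0,.013],(255,0,255)); d(p+[0,0,.035],(0,255,255)); d(p+[0,0,.073],(0,255,0))
cv2.imwrite("pics/g5.png",c); print(proj("scene",p))
E
```

```text
[532.45981643 145.18985874]
[455.08354678 121.56984586]
[589.81666262 174.1755495 ]
[504.70118863 152.38667928]
[472.8825573  160.63611369]
[[639.37287234 267.45747279]]
```

View pics/g5.png

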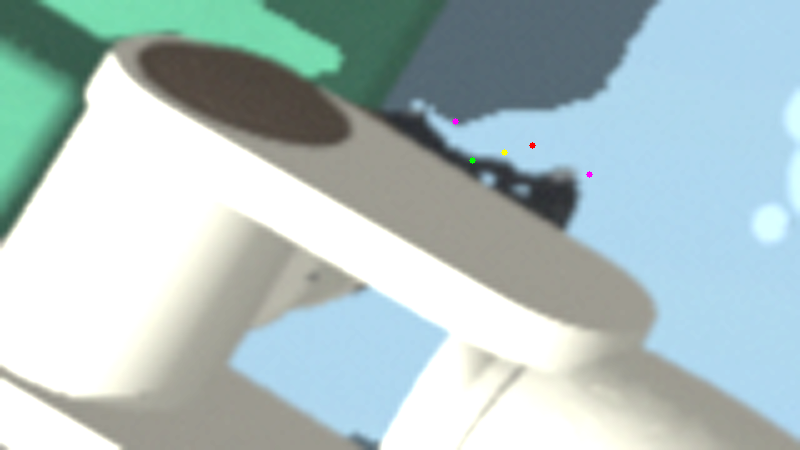

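Both views fit a gripper about 33-35 mm higher than the reported TCP. The 5.5 N push on closing fits too, with the shut tips resting on the knob's top at 141 mm. I'll test it gently: go up, open, then descend to a reported z of 0.076 while watching the force.

Request:
{"method": "carry_out", "body": {
  "moves": [
    {"tx": 0,"ty": 0,"tz": 0.025,"ax": 0,"ay": 0,"az": 0},
    {"tx": 0,"ty": 0,"tz": 0.025,"ax": 0,"ay": 0,"az": 0},
    {"tx": 0,"ty": 0,"tz": 0.025,"ax": 0,"ay": 0,"az": 0},
    {"tx": 0,"ty": 0,"tz": 0.025,"ax": 0,"ay": 0,"az": 0},
    {"tx": 0,"ty": 0,"tz": 0.025,"ax": 0,"ay": 0,"az": 0},
    {"tx": 0,"ty": 0,"tz": 0.01,"ax": 0,"ay": 0,"az": 0},
    {"tx": 0,"ty": 0,"tz": -0.005,"ax": 0,"ay": 0,"az": 0},
    {"tx": 0,"ty": 0,"tz": -0.015,"ax": 0,"ay": 0,"az": 0},
    {"tx": 0,"ty": 0,"tz": -0.015,"ax": 0,"ay": 0,"az": 0},
    {"tx": 0,"ty": 0,"tz": -0.015,"ax": 0,"ay": 0,"az": 0}
  ],
  "grip": 0.6
}}

```text
t: 4.88
position: [0.5094, -0.2482, 0.0904]
orientation: [-0.356, -0.611, -0.357, 0.611]
wrist_force: [0.6, -0.9, 0.8]
gripper_width: 0.0512
```

Request:
{"method": "carry_out", "body": {
  "moves": [
    {"tx": 0,"ty": 0,"tz": -0.008,"ax": 0,"ay": 0,"az": 0},
    {"tx": 0,"ty": 0,"tz": -0.014,"ax": 0,"ay": 0,"az": 0},
    {"tx": 0,"ty": 0,"tz": -0.014,"ax": 0,"ay": 0,"az": 0}
  ]
}}

```text
t: 5.13
position: [0.5092, -0.248, 0.0756]
orientation: [-0.356, -0.61, -0.357, 0.611]
wrist_force: [-0.7, 1.5, -0.4]
gripper_width: 0.0515
```

Request:
{"method": "carry_out", "body": {
  "moves": [
    {"tx": 0,"ty": 0,"tz": 0,"ax": 0,"ay": 0,"az": 0},
    {"tx": 0,"ty": 0,"tz": 0,"ax": 0,"ay": 0,"az": 0},
    {"tx": 0,"ty": 0,"tz": 0,"ax": 0,"ay": 0,"az": 0},
    {"tx": 0,"ty": 0,"tz": 0,"ax": 0,"ay": 0,"az": 0},
    {"tx": 0,"ty": 0,"tz": 0,"ax": 0,"ay": 0,"az": 0},
    {"tx": 0,"ty": 0,"tz": 0,"ax": 0,"ay": 0,"az": 0}
  ],
  "grip": 0,
  "newtons": 60
}}

```text
t: 5.63
position: [0.5109, -0.249, 0.0775]
orientation: [0.357, 0.611, 0.355, -0.61]
wrist_force: [11.4, -4.0, -2.4]
gripper_width: 0.0151
```

The knob is gripped (15 mm), which confirms the offset: real tip z is reported z plus 0.035. Now turning counter-clockwise by 113.5°.

Request:
{"method": "carry_out", "body": {
  "moves": [
    {"tx": 0,"ty": 0,"tz": 0,"ax": 0,"ay": 0,"az": 0.1},
    {"tx": 0,"ty": 0,"tz": 0,"ax": 0,"ay": 0,"az": 0.22},
    {"tx": 0,"ty": 0,"tz": 0,"ax": 0,"ay": 0,"az": 0.34},
    {"tx": 0,"ty": 0,"tz": 0,"ax": 0,"ay": 0,"az": 0.46},
    {"tx": 0,"ty": 0,"tz": 0,"ax": 0,"ay": 0,"az": 0.58},
    {"tx": 0,"ty": 0,"tz": 0,"ax": 0,"ay": 0,"az": 0.7},
    {"tx": 0,"ty": 0,"tz": 0,"ax": 0,"ay": 0,"az": 0.82},
    {"tx": 0,"ty": 0,"tz": 0,"ax": 0,"ay": 0,"az": 0.92},
    {"tx": 0,"ty": 0,"tz": 0,"ax": 0,"ay": 0,"az": 1},
    {"tx": 0,"ty": 0,"tz": 0,"ax": 0,"ay": 0,"az": 1}
  ]
}}

```text
t: 6.47
position: [0.5117, -0.2492, 0.0775]
orientation: [0.566, 0.427, 0.562, -0.426]
wrist_force: [18.8, -5.3, -6.6]
gripper_width: 0.0153
```

Request:
{"method": "carry_out", "body": {
  "moves": [
    {"tx": 0,"ty": 0,"tz": 0,"ax": 0,"ay": 0,"az": 0.1},
    {"tx": 0,"ty": 0,"tz": 0,"ax": 0,"ay": 0,"az": 0.22},
    {"tx": 0,"ty": 0,"tz": 0,"ax": 0,"ay": 0,"az": 0.34},
    {"tx": 0,"ty": 0,"tz": 0,"ax": 0,"ay": 0,"az": 0.46},
    {"tx": 0,"ty": 0,"tz": 0,"ax": 0,"ay": 0,"az": 0.58},
    {"tx": 0,"ty": 0,"tz": 0,"ax": 0,"ay": 0,"az": 0.7},
    {"tx": 0,"ty": 0,"tz": 0,"ax": 0,"ay": 0,"az": 0.82},
    {"tx": 0,"ty": 0,"tz": 0,"ax": 0,"ay": 0,"az": 0.92},
    {"tx": 0,"ty": 0,"tz": 0,"ax": 0,"ay": 0,"az": 1},
    {"tx": 0,"ty": 0,"tz": 0,"ax": 0,"ay": 0,"az": 1}
  ]
}}

```text
t: 7.3
position: [0.5123, -0.2488, 0.0775]
orientation: [0.686, 0.178, 0.682, -0.178]
wrist_force: [25.6, -3.5, -9.3]
gripper_width: 0.0151
```

Request:
{"method": "carry_out", "body": {
  "moves": [
    {"tx": 0,"ty": 0,"tz": 0,"ax": 0,"ay": 0,"az": 0.1},
    {"tx": 0,"ty": 0,"tz": 0,"ax": 0,"ay": 0,"az": 0.22},
    {"tx": 0,"ty": 0,"tz": 0,"ax": 0,"ay": 0,"az": 0.34},
    {"tx": 0,"ty": 0,"tz": 0,"ax": 0,"ay": 0,"az": 0.44},
    {"tx": 0,"ty": 0,"tz": 0,"ax": 0,"ay": 0,"az": 0.52},
    {"tx": 0,"ty": 0,"tz": 0,"ax": 0,"ay": 0,"az": 0.52},
    {"tx": 0,"ty": 0,"tz": 0,"ax": 0,"ay": 0,"az": 0.52}
  ]
}}

```text
t: 7.88
position: [0.5125, -0.2485, 0.0775]
orientation: [0.708, 0.037, 0.704, -0.037]
wrist_force: [26.8, 0.6, -8.8]
gripper_width: 0.0146
```

```bash
python3 - <<'E'
from h import *
st()
b=shot("top","d1"); a=b
hsv=cv2.cvtColor(b,cv2.COLOR_BGR2HSV); H,S,V=[hsv[...,i].astype(int) for i in range(3)]
ax=np.array([.5099,-.2485])
vv,uu=np.mgrid[150:300,320:430]; W=ray("top",np.c_[uu.ravel(),vv.ravel()],.026)[:,:2]-ax
r=np.hypot(*W.T); an=np.degrees(np.arctan2(W[:,1],W[:,0])); h,s,v=H[vv,uu].ravel(),S[vv,uu].ravel(),V[vv,uu].ravel()
for nm,k in (("red",((h<10)|(h>172))&(s>70)),("yel",(h>18)&(h<35)&(s>70)),("blu",(h>100)&(h<130)&(s>120))):
    k=k&(r>.129)&(r<.150)&(v>70); print(nm,k.sum(),an[k].mean() if k.any() else None,an[k].round(0)[:12])
b=shot("scene"); hsv=cv2.cvtColor(b,cv2.COLOR_BGR2HSV)
c=cv2.resize(b[110:260,220:390],None,fx=4,fy=4,interpolation=cv2.INTER_CUBIC); cv2.imwrite("pics/g6.png",c)
E
```

```text
t 7.88 p [ 0.5125 -0.2485  0.0775] yaw 84.0 F [26.8  0.6 -8.8] w 0.0146
red 0 None []
yel 0 None []
blu 0 None []
```

View pics/g6.png

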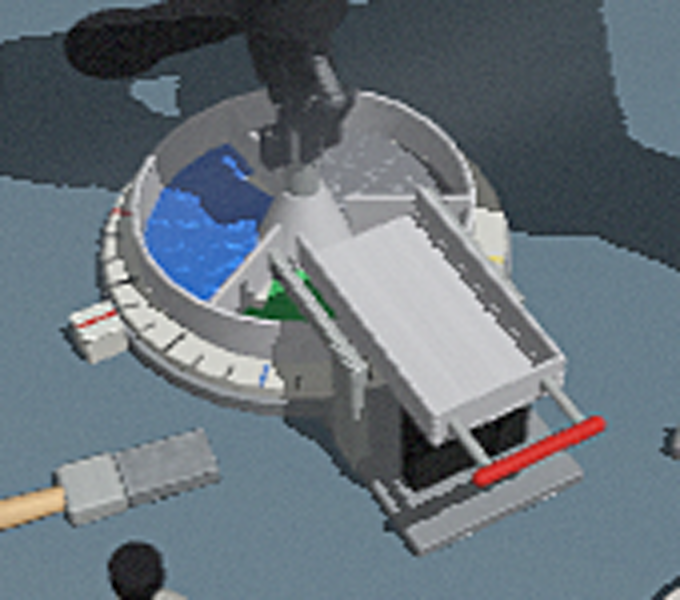

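The scale looks close to 40, with blue at (263,375) and red at (122,212). I'll release, rise and measure the marks numerically.

Request:
{"method": "carry_out", "body": {
  "moves": [
    {"tx": 0,"ty": 0,"tz": 0,"ax": 0,"ay": 0,"az": 0},
    {"tx": 0,"ty": 0,"tz": 0,"ax": 0,"ay": 0,"az": 0},
    {"tx": 0,"ty": 0,"tz": 0,"ax": 0,"ay": 0,"az": 0},
    {"tx": 0,"ty": 0,"tz": 0.03,"ax": 0,"ay": 0,"az": 0},
    {"tx": 0,"ty": 0,"tz": 0.07,"ax": 0,"ay": 0,"az": 0},
    {"tx": 0,"ty": 0,"tz": 0.11,"ax": 0,"ay": 0,"az": 0},
    {"tx": 0,"ty": 0.01,"tz": 0.13,"ax": 0,"ay": 0,"az": 0},
    {"tx": 0,"ty": 0.05,"tz": 0.13,"ax": 0,"ay": 0,"az": 0},
    {"tx": 0,"ty": 0.09,"tz": 0.13,"ax": 0,"ay": 0,"az": 0},
    {"tx": 0,"ty": 0.13,"tz": 0.13,"ax": 0,"ay": 0,"az": 0},
    {"tx": 0,"ty": 0.17,"tz": 0.13,"ax": 0,"ay": 0,"az": 0},
    {"tx": 0,"ty": 0.21,"tz": 0.13,"ax": 0,"ay": 0,"az": 0}
  ],
  "grip": 0.6
}}

```text
t: 8.98
position: [0.5091, -0.0367, 0.2071]
orientation: [0.706, 0.038, 0.706, -0.038]
wrist_force: [0.7, -0.3, -0.0]
gripper_width: 0.0514
```

```bash
cat >> h.py <<'E'
AX=np.array([.5099,-.2485]); YAW=-5.95
def dial():
    for n,box in (("top",(150,300,320,430)),("scene",(115,240,225,370))):
        b=shot(n); hsv=cv2.cvtColor(b,cv2.COLOR_BGR2HSV); vv,uu=np.mgrid[box[0]:box[1],box[2]:box[3]]
        W=ray(n,np.c_[uu.ravel(),vv.ravel()],.026)[:,:2]-AX; r=np.hypot(*W.T); an=np.degrees(np.arctan2(W[:,1],W[:,0]))
        h,s,v=[hsv[vv,uu,i].ravel().astype(int) for i in range(3)]
        for nm,k,z in (("red",((h<10)|(h>170))&(s>60),0),("yel",(h>18)&(h<35)&(s>60),180),("blu",(h>100)&(h<125)&(s>110),90)):
            k=k&(r>.131)&(r<.152)&(v>70)
            if k.sum(): 
                m=np.median(an[k]); d=an[k]; print(n,nm,k.sum(),"reading",round(float(np.mean(z-(d-YAW))),1),"spread",d.std().round(1))
        k=((h<10)|(h>170))&(s>60)&(v>70)&(r>.157)&(r<.19)
        if k.sum(): print(n,"index ang",an[k].mean().round(1))
E
python3 -c "
from h import *
st(); dial()"
```

```text
t 8.98 p [ 0.5091 -0.0367  0.2071] yaw 83.9 F [ 0.7 -0.3 -0. ] w 0.0514
top red 2 reading 39.9 spread 0.0
top yel 9 reading 40.4 spread 0.7
top index ang -5.8
scene red 5 reading 40.5 spread 0.7
scene yel 5 reading 39.5 spread 0.5
scene blu 3 reading 40.2 spread 0.2
scene index ang -6.5
```

The dial reads 40.1 ± 0.4 across five marks in two views. Next I'll get the pad poses with a fresh rectified view of the slab.

```bash
cat >> h.py <<'E'
def rect(n,x0,x1,y0,y1,z,s):
    b=shot(n); w,h=int((y1-y0)*s),int((x1-x0)*s)   # right=-y, up=+x
    P=proj(n,[[x1,y1,z],[x1,y0,z],[x0,y0,z],[x0,y1,z]]).astype(np.float32)
    M=cv2.getPerspectiveTransform(P,np.float32([[0,0],[w,0],[w,h],[0,h]])); return cv2.warpPerspective(b,M,(w,h),flags=cv2.INTER_CUBIC)
def pads(n,x0,x1,y0,y1,z,s=2500,f=None,top=True):
    c=rect(n,x0,x1,y0,y1,z,s); hsv=cv2.cvtColor(c,cv2.COLOR_BGR2HSV)
    m=cv2.inRange(hsv,(2,120,60),(16,255,255)); m=cv2.morphologyEx(m,cv2.MORPH_CLOSE,np.ones((9,9)))
    for k in cv2.findContours(m,cv2.RETR_EXTERNAL,cv2.CHAIN_APPROX_NONE)[0]:
        if cv2.contourArea(k)<150e-6*s*s: continue
        (u,v),(w,h),a=cv2.minAreaRect(k)
        if w<h: w,h,a=h,w,a+90
        # image dir (cos a, sin a) -> world y=-cos, x=-sin ; long axis angle
        ang=np.degrees(np.arctan2(-np.cos(np.radians(a)),-np.sin(np.radians(a))))%180
        print(n,"xy",round(x1-v/s,4),round(y1-u/s,4),"size mm",round(w/s*1e3,1),round(h/s*1e3,1),"long axis",round(ang,0))
    if f: cv2.imwrite(f"pics/{f}.png",c)
    return c
E
python3 -c "
from h import *
a=pads('top',.38,.66,.14,.38,.046,1800); b=pads('scene',.38,.66,.14,.38,.046,1800)
cv2.imwrite('pics/p1.png',cv2.resize(np.hstack([a,b]),(796,464)))"
```

```text
top xy 0.4395 0.3011 size mm 31.5 25.9 long axis 25.0
top xy 0.4522 0.2178 size mm 30.0 24.4 long axis 0.0
top xy 0.5197 0.3029 size mm 31.6 24.8 long axis 42.0
top xy 0.5217 0.2191 size mm 31.0 24.5 long axis 49.0
top xy 0.5923 0.318 size mm 30.3 25.9 long axis 169.0
scene xy 0.445 0.3032 size mm 38.6 25.7 long axis 26.0
scene xy 0.4576 0.2202 size mm 36.8 29.3 long axis 178.0
scene xy 0.5247 0.3054 size mm 37.1 26.3 long axis 43.0
scene xy 0.5265 0.2221 size mm 38.1 25.9 long axis 47.0
scene xy 0.597 0.3199 size mm 35.0 29.5 long axis 167.0
```

View pics/p1.png

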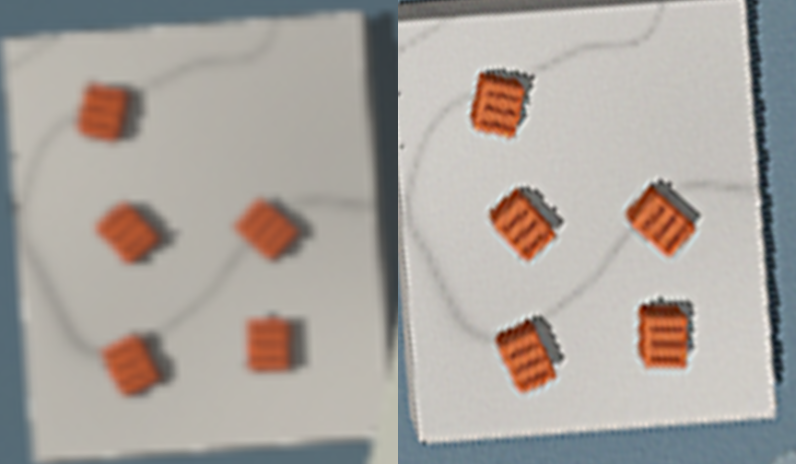

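Both views show five pads: E (.4395,.301) at 25°, D (.452,.218) at 0°, B (.520,.303) at 42°, C (.522,.219) at 48° and A (.592,.318) at 168°. Sizes come out at about 31 × 25 mm, as they should. First pad is D.

Request:
{"method": "carry_out", "body": {
  "moves": [
    {"tx": -0.01,"ty": 0.04,"tz": 0,"ax": 0,"ay": 0,"az": 0.1},
    {"tx": -0.02,"ty": 0.08,"tz": -0.02,"ax": 0,"ay": 0,"az": 0.13},
    {"tx": -0.028,"ty": 0.12,"tz": -0.03,"ax": 0,"ay": 0,"az": 0.13},
    {"tx": -0.037,"ty": 0.16,"tz": -0.045,"ax": 0,"ay": 0,"az": 0.13},
    {"tx": -0.045,"ty": 0.195,"tz": -0.06,"ax": 0,"ay": 0,"az": 0.13},
    {"tx": -0.053,"ty": 0.23,"tz": -0.08,"ax": 0,"ay": 0,"az": 0.13},
    {"tx": -0.057,"ty": 0.25,"tz": -0.1,"ax": 0,"ay": 0,"az": 0.13},
    {"tx": -0.057,"ty": 0.2545,"tz": -0.125,"ax": 0,"ay": 0,"az": 0.13},
    {"tx": -0.057,"ty": 0.2545,"tz": -0.145,"ax": 0,"ay": 0,"az": 0.13},
    {"tx": -0.057,"ty": 0.2545,"tz": -0.157,"ax": 0,"ay": 0,"az": 0.13},
    {"tx": -0.057,"ty": 0.2545,"tz": -0.157,"ax": 0,"ay": 0,"az": 0.13},
    {"tx": -0.057,"ty": 0.2545,"tz": -0.157,"ax": 0,"ay": 0,"az": 0.13}
  ],
  "grip": 0.7
}}

```text
t: 10.18
position: [0.453, 0.2152, 0.0498]
orientation: [0.707, 0.002, 0.707, -0.002]
wrist_force: [0.4, 0.3, 0.2]
gripper_width: 0.0599
```

Request:
{"method": "carry_out", "body": {
  "moves": [
    {"tx": -0.001,"ty": 0.0025,"tz": -0.02,"ax": 0,"ay": 0,"az": 0},
    {"tx": -0.001,"ty": 0.0025,"tz": -0.04,"ax": 0,"ay": 0,"az": 0},
    {"tx": -0.001,"ty": 0.0025,"tz": -0.05,"ax": 0,"ay": 0,"az": 0},
    {"tx": -0.001,"ty": 0.0025,"tz": -0.05,"ax": 0,"ay": 0,"az": 0}
  ]
}}

```text
t: 10.52
position: [0.4513, 0.2179, -0.0011]
orientation: [0.706, 0.001, 0.708, -0.002]
wrist_force: [-1.2, 0.6, -0.3]
gripper_width: 0.0599
```

Request:
{"method": "carry_out", "body": {
  "moves": [
    {"tx": 0,"ty": 0,"tz": 0,"ax": 0,"ay": 0,"az": 0},
    {"tx": 0,"ty": 0,"tz": 0,"ax": 0,"ay": 0,"az": 0},
    {"tx": 0,"ty": 0,"tz": 0,"ax": 0,"ay": 0,"az": 0},
    {"tx": 0,"ty": 0,"tz": 0,"ax": 0,"ay": 0,"az": 0},
    {"tx": 0,"ty": 0,"tz": 0,"ax": 0,"ay": 0,"az": 0}
  ],
  "grip": 0,
  "newtons": 50
}}

```text
t: 10.93
position: [0.4525, 0.2188, 0.0013]
orientation: [0.708, 0.001, 0.706, -0.001]
wrist_force: [-1.0, -1.8, 8.0]
gripper_width: 0.0245
```

Request:
{"method": "carry_out", "body": {
  "moves": [
    {"tx": 0,"ty": 0,"tz": 0.03,"ax": 0,"ay": 0,"az": 0},
    {"tx": 0.005,"ty": -0.01,"tz": 0.07,"ax": 0,"ay": 0,"az": -0.05},
    {"tx": 0.012,"ty": -0.035,"tz": 0.105,"ax": 0,"ay": 0,"az": -0.1},
    {"tx": 0.02,"ty": -0.07,"tz": 0.125,"ax": 0,"ay": 0,"az": -0.13},
    {"tx": 0.03,"ty": -0.11,"tz": 0.13,"ax": 0,"ay": 0,"az": -0.13},
    {"tx": 0.04,"ty": -0.15,"tz": 0.13,"ax": 0,"ay": 0,"az": -0.13},
    {"tx": 0.05,"ty": -0.19,"tz": 0.13,"ax": 0,"ay": 0,"az": -0.13},
    {"tx": 0.058,"ty": -0.225,"tz": 0.13,"ax": 0,"ay": 0,"az": -0.13},
    {"tx": 0.061,"ty": -0.241,"tz": 0.13,"ax": 0,"ay": 0,"az": -0.13},
    {"tx": 0.061,"ty": -0.241,"tz": 0.11,"ax": 0,"ay": 0,"az": -0.13},
    {"tx": 0.061,"ty": -0.241,"tz": 0.1,"ax": 0,"ay": 0,"az": -0.13},
    {"tx": 0.061,"ty": -0.241,"tz": 0.1,"ax": 0,"ay": 0,"az": -0.13}
  ]
}}

```text
t: 11.93
position: [0.5115, -0.0221, 0.0982]
orientation: [0.705, 0.038, 0.707, -0.037]
wrist_force: [0.2, 0.4, -0.3]
gripper_width: 0.0245
```

Request:
{"method": "carry_out", "body": {
  "moves": [
    {"tx": 0.001,"ty": 0,"tz": -0.015,"ax": 0,"ay": 0,"az": 0},
    {"tx": 0.001,"ty": 0,"tz": -0.024,"ax": 0,"ay": 0,"az": 0},
    {"tx": 0.001,"ty": 0,"tz": -0.024,"ax": 0,"ay": 0,"az": 0}
  ]
}}

```text
t: 12.18
position: [0.5128, -0.0215, 0.0746]
orientation: [0.705, 0.037, 0.707, -0.037]
wrist_force: [-1.2, 0.5, -0.7]
gripper_width: 0.0243
```

Request:
{"method": "carry_out", "body": {
  "moves": [
    {"tx": 0,"ty": 0,"tz": 0,"ax": 0,"ay": 0,"az": 0},
    {"tx": 0,"ty": 0,"tz": 0,"ax": 0,"ay": 0,"az": 0},
    {"tx": 0,"ty": 0,"tz": 0,"ax": 0,"ay": 0,"az": 0},
    {"tx": 0,"ty": 0,"tz": 0.03,"ax": 0,"ay": 0,"az": 0},
    {"tx": 0,"ty": 0,"tz": 0.065,"ax": 0,"ay": 0,"az": 0},
    {"tx": 0,"ty": 0.04,"tz": 0.065,"ax": 0,"ay": 0,"az": 0.12},
    {"tx": 0,"ty": 0.08,"tz": 0.065,"ax": 0,"ay": 0,"az": 0.24},
    {"tx": 0.005,"ty": 0.12,"tz": 0.065,"ax": 0,"ay": 0,"az": 0.36},
    {"tx": 0.007,"ty": 0.16,"tz": 0.065,"ax": 0,"ay": 0,"az": 0.48},
    {"tx": 0.009,"ty": 0.2,"tz": 0.05,"ax": 0,"ay": 0,"az": 0.6},
    {"tx": 0.0095,"ty": 0.235,"tz": 0.02,"ax": 0,"ay": 0,"az": 0.7},
    {"tx": 0.0095,"ty": 0.241,"tz": 0,"ax": 0,"ay": 0,"az": 0.8}
  ],
  "grip": 0.48
}}

```text
t: 13.18
position: [0.5231, 0.2228, 0.0757]
orientation: [0.683, -0.185, 0.682, 0.185]
wrist_force: [0.5, 0.2, -0.3]
gripper_width: 0.0408
```

Request:
{"method": "carry_out", "body": {
  "moves": [
    {"tx": -0.001,"ty": -0.002,"tz": 0,"ax": 0,"ay": 0,"az": 0.12},
    {"tx": -0.001,"ty": -0.002,"tz": 0,"ax": 0,"ay": 0,"az": 0.25},
    {"tx": -0.001,"ty": -0.002,"tz": -0.01,"ax": 0,"ay": 0,"az": 0.39},
    {"tx": -0.001,"ty": -0.002,"tz": -0.02,"ax": 0,"ay": 0,"az": 0.39},
    {"tx": -0.001,"ty": -0.002,"tz": -0.025,"ax": 0,"ay": 0,"az": 0.39},
    {"tx": -0.001,"ty": -0.002,"tz": -0.025,"ax": 0,"ay": 0,"az": 0.39}
  ],
  "grip": 0.65
}}

```text
t: 13.68
position: [0.5215, 0.2165, 0.0496]
orientation: [0.647, -0.283, 0.648, 0.283]
wrist_force: [-0.3, 0.6, -1.2]
gripper_width: 0.0551
```

Request:
{"method": "carry_out", "body": {
  "moves": [
    {"tx": 0,"ty": 0.0025,"tz": -0.02,"ax": 0,"ay": 0,"az": 0},
    {"tx": 0,"ty": 0.0025,"tz": -0.038,"ax": 0,"ay": 0,"az": 0},
    {"tx": 0,"ty": 0.0025,"tz": -0.047,"ax": 0,"ay": 0,"az": 0},
    {"tx": 0,"ty": 0.0025,"tz": -0.047,"ax": 0,"ay": 0,"az": 0}
  ]
}}

```text
t: 14.02
position: [0.5212, 0.2188, 0.0022]
orientation: [0.647, -0.284, 0.649, 0.284]
wrist_force: [-0.2, 0.2, 0.1]
gripper_width: 0.0553
```

Request:
{"method": "carry_out", "body": {
  "moves": [
    {"tx": 0,"ty": 0,"tz": 0,"ax": 0,"ay": 0,"az": 0},
    {"tx": 0,"ty": 0,"tz": 0,"ax": 0,"ay": 0,"az": 0},
    {"tx": 0,"ty": 0,"tz": 0,"ax": 0,"ay": 0,"az": 0},
    {"tx": 0,"ty": 0,"tz": 0,"ax": 0,"ay": 0,"az": 0},
    {"tx": 0,"ty": 0,"tz": 0,"ax": 0,"ay": 0,"az": 0}
  ],
  "grip": 0
}}

```text
t: 14.43
position: [0.5229, 0.2193, 0.0053]
orientation: [0.648, -0.285, 0.647, 0.284]
wrist_force: [-0.7, -0.1, 5.0]
gripper_width: 0.0239
```

Request:
{"method": "carry_out", "body": {
  "moves": [
    {"tx": 0,"ty": 0,"tz": 0.03,"ax": 0,"ay": 0,"az": 0},
    {"tx": 0.003,"ty": -0.01,"tz": 0.07,"ax": 0,"ay": 0,"az": -0.1},
    {"tx": 0.006,"ty": -0.035,"tz": 0.105,"ax": 0,"ay": 0,"az": -0.22},
    {"tx": 0.01,"ty": -0.07,"tz": 0.125,"ax": 0,"ay": 0,"az": -0.34},
    {"tx": 0.015,"ty": -0.11,"tz": 0.13,"ax": 0,"ay": 0,"az": -0.46},
    {"tx": 0.02,"ty": -0.15,"tz": 0.13,"ax": 0,"ay": 0,"az": -0.58},
    {"tx": 0.025,"ty": -0.19,"tz": 0.13,"ax": 0,"ay": 0,"az": -0.7},
    {"tx": 0.03,"ty": -0.225,"tz": 0.13,"ax": 0,"ay": 0,"az": -0.82},
    {"tx": 0.031,"ty": -0.2455,"tz": 0.13,"ax": 0,"ay": 0,"az": -0.94},
    {"tx": 0.031,"ty": -0.2455,"tz": 0.13,"ax": 0,"ay": 0,"az": -1},
    {"tx": 0.031,"ty": -0.2455,"tz": 0.13,"ax": 0,"ay": 0,"az": -1}
  ]
}}

```text
t: 15.35
position: [0.5533, -0.0277, 0.1347]
orientation: [0.707, -0.014, 0.707, 0.013]
wrist_force: [-0.3, 0.2, 0.0]
gripper_width: 0.0242
```

Request:
{"method": "carry_out", "body": {
  "moves": [
    {"tx": 0,"ty": 0,"tz": 0,"ax": 0,"ay": 0,"az": -0.12},
    {"tx": 0,"ty": 0,"tz": -0.01,"ax": 0,"ay": 0,"az": -0.18},
    {"tx": 0,"ty": 0,"tz": -0.03,"ax": 0,"ay": 0,"az": -0.18},
    {"tx": 0,"ty": 0,"tz": -0.03,"ax": 0,"ay": 0,"az": -0.18}
  ]
}}

```text
t: 15.68
position: [0.5519, -0.0254, 0.1015]
orientation: [0.705, 0.034, 0.707, -0.034]
wrist_force: [-0.4, -1.2, -0.8]
gripper_width: 0.0241
```

Request:
{"method": "carry_out", "body": {
  "moves": [
    {"tx": 0.001,"ty": -0.001,"tz": -0.015,"ax": 0,"ay": 0,"az": 0},
    {"tx": 0.001,"ty": -0.001,"tz": -0.025,"ax": 0,"ay": 0,"az": 0},
    {"tx": 0.001,"ty": -0.001,"tz": -0.025,"ax": 0,"ay": 0,"az": 0}
  ]
}}

```text
t: 15.93
position: [0.5537, -0.0268, 0.0779]
orientation: [0.706, 0.034, 0.707, -0.034]
wrist_force: [-0.9, -0.1, 0.4]
gripper_width: 0.0241
```

Request:
{"method": "carry_out", "body": {
  "moves": [
    {"tx": 0,"ty": 0,"tz": 0,"ax": 0,"ay": 0,"az": 0},
    {"tx": 0,"ty": 0,"tz": 0,"ax": 0,"ay": 0,"az": 0},
    {"tx": 0,"ty": 0,"tz": 0,"ax": 0,"ay": 0,"az": 0},
    {"tx": 0,"ty": 0,"tz": 0.03,"ax": 0,"ay": 0,"az": 0},
    {"tx": 0,"ty": 0,"tz": 0.065,"ax": 0,"ay": 0,"az": 0},
    {"tx": -0.004,"ty": 0.04,"tz": 0.065,"ax": 0,"ay": 0,"az": 0.12},
    {"tx": -0.008,"ty": 0.08,"tz": 0.065,"ax": 0,"ay": 0,"az": 0.24},
    {"tx": -0.012,"ty": 0.12,"tz": 0.065,"ax": 0,"ay": 0,"az": 0.36},
    {"tx": -0.016,"ty": 0.16,"tz": 0.065,"ax": 0,"ay": 0,"az": 0.48},
    {"tx": -0.02,"ty": 0.2,"tz": 0.065,"ax": 0,"ay": 0,"az": 0.6},
    {"tx": -0.024,"ty": 0.24,"tz": 0.06,"ax": 0,"ay": 0,"az": 0.72},
    {"tx": -0.028,"ty": 0.28,"tz": 0.05,"ax": 0,"ay": 0,"az": 0.84}
  ],
  "grip": 0.48
}}

```text
t: 16.93
position: [0.5261, 0.2548, 0.1305]
orientation: [0.68, -0.198, 0.678, 0.198]
wrist_force: [1.4, -0.2, 0.1]
gripper_width: 0.0408
```

Request:
{"method": "carry_out", "body": {
  "moves": [
    {"tx": -0.005,"ty": 0.035,"tz": -0.005,"ax": 0,"ay": 0,"az": 0.12},
    {"tx": -0.006,"ty": 0.048,"tz": -0.03,"ax": 0,"ay": 0,"az": 0.21},
    {"tx": -0.006,"ty": 0.048,"tz": -0.055,"ax": 0,"ay": 0,"az": 0.21},
    {"tx": -0.006,"ty": 0.048,"tz": -0.075,"ax": 0,"ay": 0,"az": 0.21},
    {"tx": -0.006,"ty": 0.048,"tz": -0.08,"ax": 0,"ay": 0,"az": 0.21},
    {"tx": -0.006,"ty": 0.048,"tz": -0.08,"ax": 0,"ay": 0,"az": 0.21}
  ],
  "grip": 0.65
}}

```text
t: 17.43
position: [0.5196, 0.3004, 0.0481]
orientation: [0.66, -0.251, 0.662, 0.251]
wrist_force: [0.8, -0.0, -0.1]
gripper_width: 0.0554
```

```bash
python3 -c "
from h import *
st(); pads('scene',.38,.66,.14,.38,.046,1800)
pads('top',.38,.66,.14,.38,.046,1800);print('tray');pads('top',.45,.62,-.17,.04,.118,1800)"
```

```text
t 17.43 p [0.5196 0.3004 0.0481] yaw 131.6 F [ 0.8 -0.  -0.1] w 0.0554
scene xy 0.5245 0.3057 size mm 37.8 26.2 long axis 41.0
scene xy 0.597 0.32 size mm 35.0 29.5 long axis 168.0
tray
top xy 0.513 -0.0218 size mm 30.0 23.0 long axis 176.0
top xy 0.5523 -0.0258 size mm 30.7 25.3 long axis 174.0
```

Request:
{"method": "carry_out", "body": {
  "moves": [
    {"tx": 0,"ty": 0.0025,"tz": -0.02,"ax": 0,"ay": 0,"az": 0},
    {"tx": 0,"ty": 0.0025,"tz": -0.038,"ax": 0,"ay": 0,"az": 0},
    {"tx": 0,"ty": 0.0025,"tz": -0.046,"ax": 0,"ay": 0,"az": 0},
    {"tx": 0,"ty": 0.0025,"tz": -0.046,"ax": 0,"ay": 0,"az": 0}
  ]
}}

```text
t: 17.92
position: [0.5198, 0.3028, 0.0022]
orientation: [0.661, -0.251, 0.661, 0.251]
wrist_force: [-0.5, -0.3, 0.2]
gripper_width: 0.0556
```

Request:
{"method": "carry_out", "body": {
  "moves": [
    {"tx": 0,"ty": 0,"tz": 0,"ax": 0,"ay": 0,"az": 0},
    {"tx": 0,"ty": 0,"tz": 0,"ax": 0,"ay": 0,"az": 0},
    {"tx": 0,"ty": 0,"tz": 0,"ax": 0,"ay": 0,"az": 0},
    {"tx": 0,"ty": 0,"tz": 0,"ax": 0,"ay": 0,"az": 0},
    {"tx": 0,"ty": 0,"tz": 0,"ax": 0,"ay": 0,"az": 0}
  ],
  "grip": 0
}}

```text
t: 18.33
position: [0.5209, 0.3035, 0.0045]
orientation: [0.662, -0.251, 0.66, 0.251]
wrist_force: [-2.3, -1.2, 6.8]
gripper_width: 0.0244
```

Request:
{"method": "carry_out", "body": {
  "moves": [
    {"tx": 0,"ty": 0,"tz": 0.03,"ax": 0,"ay": 0,"az": 0},
    {"tx": -0.001,"ty": -0.01,"tz": 0.07,"ax": 0,"ay": 0,"az": -0.1},
    {"tx": -0.002,"ty": -0.035,"tz": 0.1,"ax": 0,"ay": 0,"az": -0.22},
    {"tx": -0.003,"ty": -0.07,"tz": 0.12,"ax": 0,"ay": 0,"az": -0.34},
    {"tx": -0.004,"ty": -0.11,"tz": 0.13,"ax": 0,"ay": 0,"az": -0.46},
    {"tx": -0.005,"ty": -0.15,"tz": 0.13,"ax": 0,"ay": 0,"az": -0.58},
    {"tx": -0.006,"ty": -0.19,"tz": 0.13,"ax": 0,"ay": 0,"az": -0.7},
    {"tx": -0.008,"ty": -0.23,"tz": 0.13,"ax": 0,"ay": 0,"az": -0.82},
    {"tx": -0.01,"ty": -0.27,"tz": 0.13,"ax": 0,"ay": 0,"az": -0.94},
    {"tx": -0.011,"ty": -0.31,"tz": 0.13,"ax": 0,"ay": 0,"az": -1},
    {"tx": -0.012,"ty": -0.35,"tz": 0.13,"ax": 0,"ay": 0,"az": -1},
    {"tx": -0.0125,"ty": -0.38,"tz": 0.13,"ax": 0,"ay": 0,"az": -1}
  ]
}}

```text
t: 19.33
position: [0.5074, -0.0797, 0.1341]
orientation: [0.707, 0.021, 0.706, -0.022]
wrist_force: [-0.1, 0.6, 0.2]
gripper_width: 0.0243
```

Request:
{"method": "carry_out", "body": {
  "moves": [
    {"tx": 0,"ty": 0,"tz": 0,"ax": 0,"ay": 0,"az": -0.06},
    {"tx": 0,"ty": 0,"tz": -0.01,"ax": 0,"ay": 0,"az": -0.06},
    {"tx": 0,"ty": 0,"tz": -0.03,"ax": 0,"ay": 0,"az": -0.06},
    {"tx": 0,"ty": 0,"tz": -0.03,"ax": 0,"ay": 0,"az": -0.06}
  ]
}}

```text
t: 19.67
position: [0.5063, -0.0759, 0.0999]
orientation: [0.705, 0.037, 0.707, -0.037]
wrist_force: [0.3, 1.2, -1.0]
gripper_width: 0.0244
```

Request:
{"method": "carry_out", "body": {
  "moves": [
    {"tx": 0.001,"ty": -0.001,"tz": -0.015,"ax": 0,"ay": 0,"az": 0},
    {"tx": 0.001,"ty": -0.001,"tz": -0.023,"ax": 0,"ay": 0,"az": 0},
    {"tx": 0.001,"ty": -0.001,"tz": -0.023,"ax": 0,"ay": 0,"az": 0}
  ]
}}

```text
t: 19.92
position: [0.5079, -0.0769, 0.0786]
orientation: [0.705, 0.037, 0.707, -0.037]
wrist_force: [0.5, 0.3, -0.5]
gripper_width: 0.0241
```

Request:
{"method": "carry_out", "body": {
  "moves": [
    {"tx": 0,"ty": 0,"tz": 0,"ax": 0,"ay": 0,"az": 0},
    {"tx": 0,"ty": 0,"tz": 0,"ax": 0,"ay": 0,"az": 0},
    {"tx": 0,"ty": 0,"tz": 0,"ax": 0,"ay": 0,"az": 0},
    {"tx": 0,"ty": 0,"tz": 0.03,"ax": 0,"ay": 0,"az": 0},
    {"tx": 0,"ty": 0,"tz": 0.065,"ax": 0,"ay": 0,"az": 0},
    {"tx": -0.008,"ty": 0.04,"tz": 0.065,"ax": 0,"ay": 0,"az": 0.1},
    {"tx": -0.016,"ty": 0.08,"tz": 0.065,"ax": 0,"ay": 0,"az": 0.2},
    {"tx": -0.024,"ty": 0.12,"tz": 0.065,"ax": 0,"ay": 0,"az": 0.3},
    {"tx": -0.032,"ty": 0.16,"tz": 0.065,"ax": 0,"ay": 0,"az": 0.4},
    {"tx": -0.04,"ty": 0.2,"tz": 0.065,"ax": 0,"ay": 0,"az": 0.5},
    {"tx": -0.047,"ty": 0.24,"tz": 0.065,"ax": 0,"ay": 0,"az": 0.6},
    {"tx": -0.055,"ty": 0.28,"tz": 0.065,"ax": 0,"ay": 0,"az": 0.69}
  ],
  "grip": 0.48
}}

```text
t: 20.92
position: [0.4531, 0.2041, 0.1457]
orientation: [0.691, -0.154, 0.69, 0.154]
wrist_force: [1.2, -0.1, 0.4]
gripper_width: 0.0409
```

```bash
python3 -c "
from h import *
st(); pads('scene',.38,.66,.14,.38,.046,1800)
pads('top',.38,.66,.14,.38,.046,1800);print('tray');pads('top',.45,.62,-.17,.04,.118,1800)"
```

```text
t 20.92 p [0.4531 0.2041 0.1457] yaw 115.2 F [ 1.2 -0.1  0.4] w 0.0409
scene xy 0.445 0.3032 size mm 38.6 25.7 long axis 26.0
scene xy 0.597 0.32 size mm 35.0 29.6 long axis 167.0
top xy 0.5924 0.318 size mm 30.6 25.8 long axis 167.0
tray
top xy 0.507 -0.0757 size mm 28.2 20.6 long axis 173.0
top xy 0.5121 -0.0206 size mm 27.9 20.6 long axis 176.0
top xy 0.5531 -0.0261 size mm 29.4 21.1 long axis 0.0
```

Three pads are on the tray, and E and A have not moved. Going for E.

Request:
{"method": "carry_out", "body": {
  "moves": [
    {"tx": -0.005,"ty": 0.04,"tz": -0.01,"ax": 0,"ay": 0,"az": 0},
    {"tx": -0.01,"ty": 0.08,"tz": -0.03,"ax": 0,"ay": 0,"az": 0},
    {"tx": -0.0135,"ty": 0.097,"tz": -0.06,"ax": 0,"ay": 0,"az": 0},
    {"tx": -0.0135,"ty": 0.097,"tz": -0.085,"ax": 0,"ay": 0,"az": 0},
    {"tx": -0.0135,"ty": 0.097,"tz": -0.096,"ax": 0,"ay": 0,"az": 0},
    {"tx": -0.0135,"ty": 0.097,"tz": -0.096,"ax": 0,"ay": 0,"az": 0},
    {"tx": -0.0135,"ty": 0.097,"tz": -0.096,"ax": 0,"ay": 0,"az": 0}
  ],
  "grip": 0.65
}}

```text
t: 21.65
position: [0.4409, 0.2983, 0.0497]
orientation: [0.691, -0.152, 0.69, 0.152]
wrist_force: [1.1, 0.2, 0.6]
gripper_width: 0.0554
```

Request:
{"method": "carry_out", "body": {
  "moves": [
    {"tx": -0.0015,"ty": 0.0025,"tz": -0.02,"ax": 0,"ay": 0,"az": 0},
    {"tx": -0.0015,"ty": 0.0025,"tz": -0.038,"ax": 0,"ay": 0,"az": 0},
    {"tx": -0.0015,"ty": 0.0025,"tz": -0.047,"ax": 0,"ay": 0,"az": 0},
    {"tx": -0.0015,"ty": 0.0025,"tz": -0.047,"ax": 0,"ay": 0,"az": 0}
  ]
}}

```text
t: 21.98
position: [0.4388, 0.3009, 0.0016]
orientation: [0.69, -0.153, 0.691, 0.152]
wrist_force: [0.3, -0.6, 0.5]
gripper_width: 0.0554
```

Request:
{"method": "carry_out", "body": {
  "moves": [
    {"tx": 0,"ty": 0,"tz": 0,"ax": 0,"ay": 0,"az": 0},
    {"tx": 0,"ty": 0,"tz": 0,"ax": 0,"ay": 0,"az": 0},
    {"tx": 0,"ty": 0,"tz": 0,"ax": 0,"ay": 0,"az": 0},
    {"tx": 0,"ty": 0,"tz": 0,"ax": 0,"ay": 0,"az": 0},
    {"tx": 0,"ty": 0,"tz": 0,"ax": 0,"ay": 0,"az": 0}
  ],
  "grip": 0
}}

```text
t: 22.4
position: [0.4396, 0.3019, 0.0036]
orientation: [0.691, -0.153, 0.69, 0.153]
wrist_force: [-1.6, -1.6, 9.0]
gripper_width: 0.0248
```

Request:
{"method": "carry_out", "body": {
  "moves": [
    {"tx": 0,"ty": 0,"tz": 0.03,"ax": 0,"ay": 0,"az": 0},
    {"tx": 0.005,"ty": -0.01,"tz": 0.07,"ax": 0,"ay": 0,"az": -0.1},
    {"tx": 0.012,"ty": -0.035,"tz": 0.1,"ax": 0,"ay": 0,"az": -0.2},
    {"tx": 0.022,"ty": -0.07,"tz": 0.12,"ax": 0,"ay": 0,"az": -0.3},
    {"tx": 0.033,"ty": -0.11,"tz": 0.13,"ax": 0,"ay": 0,"az": -0.4},
    {"tx": 0.044,"ty": -0.15,"tz": 0.13,"ax": 0,"ay": 0,"az": -0.5},
    {"tx": 0.055,"ty": -0.19,"tz": 0.13,"ax": 0,"ay": 0,"az": -0.6},
    {"tx": 0.066,"ty": -0.23,"tz": 0.13,"ax": 0,"ay": 0,"az": -0.69},
    {"tx": 0.077,"ty": -0.27,"tz": 0.13,"ax": 0,"ay": 0,"az": -0.69},
    {"tx": 0.088,"ty": -0.31,"tz": 0.13,"ax": 0,"ay": 0,"az": -0.69},
    {"tx": 0.099,"ty": -0.35,"tz": 0.13,"ax": 0,"ay": 0,"az": -0.69},
    {"tx": 0.108,"ty": -0.383,"tz": 0.13,"ax": 0,"ay": 0,"az": -0.69}
  ]
}}

```text
t: 23.4
position: [0.5471, -0.0843, 0.133]
orientation: [0.707, 0.037, 0.706, -0.038]
wrist_force: [1.3, 0.1, 0.1]
gripper_width: 0.0246
```

Request:
{"method": "carry_out", "body": {
  "moves": [
    {"tx": 0,"ty": 0,"tz": 0,"ax": 0,"ay": 0,"az": 0},
    {"tx": 0,"ty": 0,"tz": -0.01,"ax": 0,"ay": 0,"az": 0},
    {"tx": 0,"ty": 0,"tz": -0.03,"ax": 0,"ay": 0,"az": 0},
    {"tx": 0,"ty": 0,"tz": -0.03,"ax": 0,"ay": 0,"az": 0}
  ]
}}

```text
t: 23.73
position: [0.5451, -0.0802, 0.0988]
orientation: [0.705, 0.038, 0.707, -0.037]
wrist_force: [-0.2, 0.4, -1.6]
gripper_width: 0.0242
```

Request:
{"method": "carry_out", "body": {
  "moves": [
    {"tx": 0.001,"ty": -0.001,"tz": -0.015,"ax": 0,"ay": 0,"az": 0},
    {"tx": 0.001,"ty": -0.001,"tz": -0.022,"ax": 0,"ay": 0,"az": 0},
    {"tx": 0.001,"ty": -0.001,"tz": -0.022,"ax": 0,"ay": 0,"az": 0}
  ]
}}

```text
t: 23.98
position: [0.5468, -0.0813, 0.0788]
orientation: [0.705, 0.037, 0.707, -0.037]
wrist_force: [-0.5, 0.8, -0.9]
gripper_width: 0.0239
```

Request:
{"method": "carry_out", "body": {
  "moves": [
    {"tx": 0,"ty": 0,"tz": 0,"ax": 0,"ay": 0,"az": 0},
    {"tx": 0,"ty": 0,"tz": 0,"ax": 0,"ay": 0,"az": 0},
    {"tx": 0,"ty": 0,"tz": 0,"ax": 0,"ay": 0,"az": 0},
    {"tx": 0,"ty": 0,"tz": 0.03,"ax": 0,"ay": 0,"az": 0},
    {"tx": 0,"ty": 0,"tz": 0.065,"ax": 0,"ay": 0,"az": 0},
    {"tx": 0.005,"ty": 0.04,"tz": 0.065,"ax": 0,"ay": 0,"az": -0.1},
    {"tx": 0.01,"ty": 0.08,"tz": 0.065,"ax": 0,"ay": 0,"az": -0.13},
    {"tx": 0.015,"ty": 0.12,"tz": 0.065,"ax": 0,"ay": 0,"az": -0.13},
    {"tx": 0.02,"ty": 0.16,"tz": 0.065,"ax": 0,"ay": 0,"az": -0.13},
    {"tx": 0.025,"ty": 0.2,"tz": 0.065,"ax": 0,"ay": 0,"az": -0.13},
    {"tx": 0.03,"ty": 0.24,"tz": 0.065,"ax": 0,"ay": 0,"az": -0.13},
    {"tx": 0.035,"ty": 0.28,"tz": 0.065,"ax": 0,"ay": 0,"az": -0.13}
  ],
  "grip": 0.48
}}

```text
t: 24.98
position: [0.5826, 0.1998, 0.1457]
orientation: [0.704, 0.073, 0.703, -0.073]
wrist_force: [1.6, 0.9, -0.1]
gripper_width: 0.0409
```

```bash
python3 -c "
from h import *
st(); pads('scene',.38,.66,.14,.38,.046,1800)
pads('top',.38,.66,.14,.38,.046,1800);print('tray');pads('top',.45,.62,-.17,.04,.118,1800)"
```

```text
t 24.98 p [0.5826 0.1998 0.1457] yaw 78.1 F [ 1.6  0.9 -0.1] w 0.0409
scene xy 0.597 0.32 size mm 35.0 29.5 long axis 168.0
top xy 0.5851 0.3201 size mm 26.2 16.0 long axis 72.0
tray
top xy 0.5072 -0.0758 size mm 29.5 22.5 long axis 176.0
top xy 0.5122 -0.0207 size mm 28.7 20.7 long axis 176.0
top xy 0.5466 -0.0801 size mm 27.9 22.0 long axis 175.0
top xy 0.5536 -0.0273 size mm 30.4 23.2 long axis 176.0
```

Four pads are on the tray, and A is unmoved in the scene view (the arm partly hides it in the top view). Going for A.

Request:
{"method": "carry_out", "body": {
  "moves": [
    {"tx": 0.004,"ty": 0.04,"tz": -0.01,"ax": 0,"ay": 0,"az": 0},
    {"tx": 0.008,"ty": 0.08,"tz": -0.03,"ax": 0,"ay": 0,"az": 0},
    {"tx": 0.01,"ty": 0.11,"tz": -0.055,"ax": 0,"ay": 0,"az": 0},
    {"tx": 0.01,"ty": 0.118,"tz": -0.08,"ax": 0,"ay": 0,"az": 0},
    {"tx": 0.01,"ty": 0.118,"tz": -0.096,"ax": 0,"ay": 0,"az": 0},
    {"tx": 0.01,"ty": 0.118,"tz": -0.096,"ax": 0,"ay": 0,"az": 0},
    {"tx": 0.01,"ty": 0.118,"tz": -0.096,"ax": 0,"ay": 0,"az": 0}
  ],
  "grip": 0.65
}}

```text
t: 25.72
position: [0.5927, 0.3147, 0.049]
orientation: [0.703, 0.073, 0.704, -0.074]
wrist_force: [-0.5, 0.2, 1.0]
gripper_width: 0.0555
```

Request:
{"method": "carry_out", "body": {
  "moves": [
    {"tx": 0,"ty": 0.003,"tz": -0.02,"ax": 0,"ay": 0,"az": 0},
    {"tx": 0,"ty": 0.003,"tz": -0.038,"ax": 0,"ay": 0,"az": 0},
    {"tx": 0,"ty": 0.003,"tz": -0.0465,"ax": 0,"ay": 0,"az": 0},
    {"tx": 0,"ty": 0.003,"tz": -0.0465,"ax": 0,"ay": 0,"az": 0}
  ]
}}

```text
t: 26.05
position: [0.5926, 0.3177, 0.002]
orientation: [0.703, 0.074, 0.704, -0.074]
wrist_force: [0.0, -1.0, -0.9]
gripper_width: 0.0554
```

Request:
{"method": "carry_out", "body": {
  "moves": [
    {"tx": 0,"ty": 0,"tz": 0,"ax": 0,"ay": 0,"az": 0},
    {"tx": 0,"ty": 0,"tz": 0,"ax": 0,"ay": 0,"az": 0},
    {"tx": 0,"ty": 0,"tz": 0,"ax": 0,"ay": 0,"az": 0},
    {"tx": 0,"ty": 0,"tz": 0,"ax": 0,"ay": 0,"az": 0},
    {"tx": 0,"ty": 0,"tz": 0,"ax": 0,"ay": 0,"az": 0}
  ],
  "grip": 0
}}

```text
t: 26.47
position: [0.5936, 0.3188, 0.0044]
orientation: [0.704, 0.074, 0.702, -0.073]
wrist_force: [0.1, -1.1, 7.6]
gripper_width: 0.0243
```

Request:
{"method": "carry_out", "body": {
  "moves": [
    {"tx": 0,"ty": 0,"tz": 0.03,"ax": 0,"ay": 0,"az": 0},
    {"tx": -0.002,"ty": -0.01,"tz": 0.07,"ax": 0,"ay": 0,"az": 0.1},
    {"tx": -0.005,"ty": -0.035,"tz": 0.1,"ax": 0,"ay": 0,"az": 0.13},
    {"tx": -0.011,"ty": -0.07,"tz": 0.12,"ax": 0,"ay": 0,"az": 0.13},
    {"tx": -0.017,"ty": -0.11,"tz": 0.13,"ax": 0,"ay": 0,"az": 0.13},
    {"tx": -0.023,"ty": -0.15,"tz": 0.13,"ax": 0,"ay": 0,"az": 0.13},
    {"tx": -0.029,"ty": -0.19,"tz": 0.13,"ax": 0,"ay": 0,"az": 0.13},
    {"tx": -0.035,"ty": -0.23,"tz": 0.13,"ax": 0,"ay": 0,"az": 0.13},
    {"tx": -0.041,"ty": -0.27,"tz": 0.13,"ax": 0,"ay": 0,"az": 0.13},
    {"tx": -0.047,"ty": -0.31,"tz": 0.13,"ax": 0,"ay": 0,"az": 0.13},
    {"tx": -0.053,"ty": -0.35,"tz": 0.13,"ax": 0,"ay": 0,"az": 0.13},
    {"tx": -0.06,"ty": -0.39,"tz": 0.13,"ax": 0,"ay": 0,"az": 0.13}
  ]
}}

```text
t: 27.47
position: [0.5323, -0.0732, 0.1337]
orientation: [0.707, 0.037, 0.705, -0.038]
wrist_force: [0.7, 0.2, 1.3]
gripper_width: 0.0245
```

Request:
{"method": "carry_out", "body": {
  "moves": [
    {"tx": -0.005,"ty": -0.035,"tz": 0,"ax": 0,"ay": 0,"az": 0},
    {"tx": -0.0105,"ty": -0.06,"tz": 0,"ax": 0,"ay": 0,"az": 0},
    {"tx": -0.0105,"ty": -0.06,"tz": -0.015,"ax": 0,"ay": 0,"az": 0},
    {"tx": -0.0105,"ty": -0.06,"tz": -0.03,"ax": 0,"ay": 0,"az": 0},
    {"tx": -0.0105,"ty": -0.06,"tz": -0.03,"ax": 0,"ay": 0,"az": 0}
  ]
}}

```text
t: 27.88
position: [0.5211, -0.1316, 0.1009]
orientation: [0.705, 0.038, 0.707, -0.038]
wrist_force: [-0.5, 1.0, -0.4]
gripper_width: 0.0243
```

Request:
{"method": "carry_out", "body": {
  "moves": [
    {"tx": 0.001,"ty": -0.001,"tz": -0.015,"ax": 0,"ay": 0,"az": 0},
    {"tx": 0.001,"ty": -0.001,"tz": -0.024,"ax": 0,"ay": 0,"az": 0},
    {"tx": 0.001,"ty": -0.001,"tz": -0.024,"ax": 0,"ay": 0,"az": 0}
  ]
}}

```text
t: 28.13
position: [0.5226, -0.1319, 0.0775]
orientation: [0.706, 0.037, 0.707, -0.037]
wrist_force: [-0.5, 0.6, -0.8]
gripper_width: 0.0245
```

Request:
{"method": "carry_out", "body": {
  "moves": [
    {"tx": 0,"ty": 0,"tz": 0,"ax": 0,"ay": 0,"az": 0},
    {"tx": 0,"ty": 0,"tz": 0,"ax": 0,"ay": 0,"az": 0},
    {"tx": 0,"ty": 0,"tz": 0,"ax": 0,"ay": 0,"az": 0},
    {"tx": 0,"ty": 0,"tz": 0.03,"ax": 0,"ay": 0,"az": 0},
    {"tx": 0,"ty": 0,"tz": 0.065,"ax": 0,"ay": 0,"az": 0},
    {"tx": 0.004,"ty": 0.04,"tz": 0.065,"ax": 0,"ay": 0,"az": 0},
    {"tx": 0.008,"ty": 0.08,"tz": 0.065,"ax": 0,"ay": 0,"az": 0},
    {"tx": 0.012,"ty": 0.12,"tz": 0.065,"ax": 0,"ay": 0,"az": 0},
    {"tx": 0.016,"ty": 0.16,"tz": 0.065,"ax": 0,"ay": 0,"az": 0},
    {"tx": 0.0205,"ty": 0.196,"tz": 0.065,"ax": 0,"ay": 0,"az": 0},
    {"tx": 0.0205,"ty": 0.196,"tz": 0.055,"ax": 0,"ay": 0,"az": 0},
    {"tx": 0.0205,"ty": 0.196,"tz": 0.04,"ax": 0,"ay": 0,"az": 0}
  ],
  "grip": 0.48
}}

```text
t: 29.13
position: [0.5445, 0.0658, 0.1198]
orientation: [0.707, 0.036, 0.705, -0.036]
wrist_force: [0.1, 0.1, 0.6]
gripper_width: 0.0408
```

```bash
python3 -c "
from h import *
st();dial();print('tray');pads('top',.45,.62,-.19,.04,.118,1800)
print('elsewhere');pads('scene',.38,.66,.14,.38,.046,1800)
b=shot('scene'); hsv=cv2.cvtColor(b,cv2.COLOR_BGR2HSV); m=cv2.inRange(hsv,(0,150,90),(3,255,255))|cv2.inRange(hsv,(174,150,90),(180,255,255)); m[:190]=0;m[:,:310]=0;m[250:]=0;m[:,390:]=0
v,u=np.nonzero(m); e=np.array([[u.min(),v[u==u.min()].mean()],[u.max(),v[u==u.max()].mean()]]); print(len(u),ray('scene',e,.114).round(4))"
```

```text
t 29.13 p [0.5445 0.0658 0.1198] yaw 84.1 F [0.1 0.1 0.6] w 0.0408
top red 4 reading 39.6 spread 0.4
top yel 5 reading 40.9 spread 0.4
top index ang 69.2
scene red 44 reading -89.5 spread 52.9
scene blu 3 reading 40.2 spread 0.2
scene index ang 89.4
tray
top xy 0.5066 -0.0766 size mm 28.3 19.7 long axis 176.0
top xy 0.5123 -0.0213 size mm 30.4 24.1 long axis 176.0
top xy 0.5223 -0.1319 size mm 29.2 23.4 long axis 175.0
top xy 0.5466 -0.0807 size mm 27.7 20.8 long axis 175.0
top xy 0.5526 -0.0262 size mm 26.8 20.2 long axis 176.0
elsewhere
114 [[0.589  0.0579 0.114 ]
 [0.4992 0.0711 0.114 ]]
```

All five pads are on the tray, the dial reads 40 and the bar's middle is at (.543,.064). Descending onto the bar to pinch it.

Request:
{"method": "carry_out", "body": {
  "moves": [
    {"tx": -0.001,"ty": -0.001,"tz": -0.02,"ax": 0,"ay": 0,"az": 0},
    {"tx": -0.001,"ty": -0.001,"tz": -0.04,"ax": 0,"ay": 0,"az": 0},
    {"tx": -0.001,"ty": -0.001,"tz": -0.055,"ax": 0,"ay": 0,"az": 0},
    {"tx": -0.001,"ty": -0.001,"tz": -0.057,"ax": 0,"ay": 0,"az": 0},
    {"tx": -0.001,"ty": -0.001,"tz": -0.057,"ax": 0,"ay": 0,"az": 0}
  ]
}}

```text
t: 29.8
position: [0.5427, 0.0623, 0.0617]
orientation: [0.706, 0.038, 0.706, -0.038]
wrist_force: [-0.0, -0.4, 0.2]
gripper_width: 0.0412
```

Request:
{"method": "carry_out", "body": {
  "moves": [
    {"tx": 0,"ty": 0,"tz": 0,"ax": 0,"ay": 0,"az": 0},
    {"tx": 0,"ty": 0,"tz": 0,"ax": 0,"ay": 0,"az": 0},
    {"tx": 0,"ty": 0,"tz": 0,"ax": 0,"ay": 0,"az": 0},
    {"tx": 0,"ty": 0,"tz": 0,"ax": 0,"ay": 0,"az": 0},
    {"tx": 0,"ty": 0,"tz": 0,"ax": 0,"ay": 0,"az": 0},
    {"tx": 0,"ty": 0,"tz": 0,"ax": 0,"ay": 0,"az": 0}
  ],
  "grip": 0,
  "newtons": 60
}}

```text
t: 30.3
position: [0.5436, 0.0641, 0.0629]
orientation: [0.707, 0.038, 0.705, -0.036]
wrist_force: [1.9, 12.7, 5.6]
gripper_width: 0.0089
```

Request:
{"method": "carry_out", "body": {
  "moves": [
    {"tx": 0,"ty": -0.001,"tz": 0.008,"ax": 0,"ay": 0,"az": 0},
    {"tx": -0.0002,"ty": -0.002,"tz": 0.02,"ax": 0,"ay": 0,"az": 0},
    {"tx": -0.0006,"ty": -0.006,"tz": 0.0395,"ax": 0,"ay": 0,"az": 0},
    {"tx": -0.0012,"ty": -0.012,"tz": 0.059,"ax": 0,"ay": 0,"az": 0},
    {"tx": -0.002,"ty": -0.019,"tz": 0.0775,"ax": 0,"ay": 0,"az": 0},
    {"tx": -0.003,"ty": -0.028,"tz": 0.0955,"ax": 0,"ay": 0,"az": 0},
    {"tx": -0.004,"ty": -0.0385,"tz": 0.1125,"ax": 0,"ay": 0,"az": 0},
    {"tx": -0.005,"ty": -0.0503,"tz": 0.1285,"ax": 0,"ay": 0,"az": 0},
    {"tx": -0.0055,"ty": -0.057,"tz": 0.136,"ax": 0,"ay": 0,"az": 0},
    {"tx": -0.0055,"ty": -0.057,"tz": 0.136,"ax": 0,"ay": 0,"az": 0}
  ]
}}

```text
t: 31.13
position: [0.5379, 0.0074, 0.2018]
orientation: [0.708, 0.039, 0.704, -0.035]
wrist_force: [-4.7, 28.6, 21.5]
gripper_width: 0.0087
```

Request:
{"method": "carry_out", "body": {
  "moves": [
    {"tx": 0,"ty": 0.002,"tz": 0.002,"ax": 0,"ay": 0,"az": 0},
    {"tx": -0.0005,"ty": -0.0045,"tz": 0.0095,"ax": 0,"ay": 0,"az": 0},
    {"tx": -0.0015,"ty": -0.012,"tz": 0.017,"ax": 0,"ay": 0,"az": 0},
    {"tx": -0.002,"ty": -0.019,"tz": 0.0235,"ax": 0,"ay": 0,"az": 0},
    {"tx": -0.003,"ty": -0.0265,"tz": 0.03,"ax": 0,"ay": 0,"az": 0},
    {"tx": -0.0035,"ty": -0.0345,"tz": 0.036,"ax": 0,"ay": 0,"az": 0},
    {"tx": -0.0045,"ty": -0.0415,"tz": 0.041,"ax": 0,"ay": 0,"az": 0},
    {"tx": -0.005,"ty": -0.048,"tz": 0.0455,"ax": 0,"ay": 0,"az": 0},
    {"tx": -0.005,"ty": -0.048,"tz": 0.0455,"ax": 0,"ay": 0,"az": 0},
    {"tx": -0.005,"ty": -0.048,"tz": 0.0455,"ax": 0,"ay": 0,"az": 0},
    {"tx": -0.005,"ty": -0.048,"tz": 0.0455,"ax": 0,"ay": 0,"az": 0},
    {"tx": -0.005,"ty": -0.048,"tz": 0.0455,"ax": 0,"ay": 0,"az": 0}
  ]
}}

```text
t: 32.13
position: [0.5326, -0.0412, 0.245]
orientation: [0.707, 0.038, 0.705, -0.036]
wrist_force: [-0.5, 11.5, 13.7]
gripper_width: 0.0083
```

```bash
python3 -c "
from h import *
st(); b=shot('scene'); cv2.imwrite('pics/t1.png',cv2.resize(b[60:260,200:420],None,fx=3,fy=3,interpolation=cv2.INTER_CUBIC))"
```

```text
t 32.13 p [ 0.5326 -0.0412  0.245 ] yaw 84.0 F [-0.5 11.5 13.7] w 0.0083
```

View pics/t1.png

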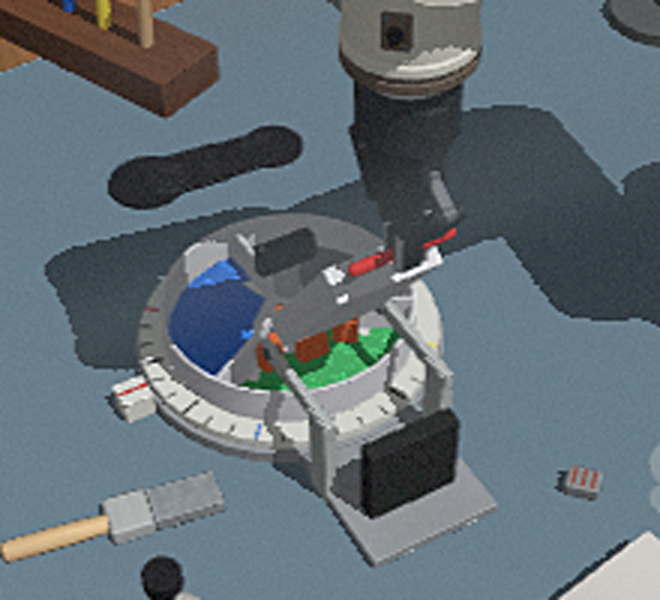

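The pads have slid into the green pocket: orange is visible under the tipped tray at (265,350), (313,345) and (348,330). Lowering the tray along the same arc.

Request:
{"method": "carry_out", "body": {
  "moves": [
    {"tx": 0.0013,"ty": 0.013,"tz": -0.0103,"ax": 0,"ay": 0,"az": 0},
    {"tx": 0.003,"ty": 0.0285,"tz": -0.0227,"ax": 0,"ay": 0,"az": 0},
    {"tx": 0.0043,"ty": 0.043,"tz": -0.0365,"ax": 0,"ay": 0,"az": 0},
    {"tx": 0.0057,"ty": 0.0567,"tz": -0.0515,"ax": 0,"ay": 0,"az": 0},
    {"tx": 0.0068,"ty": 0.0685,"tz": -0.0675,"ax": 0,"ay": 0,"az": 0},
    {"tx": 0.008,"ty": 0.079,"tz": -0.0845,"ax": 0,"ay": 0,"az": 0},
    {"tx": 0.0088,"ty": 0.0878,"tz": -0.103,"ax": 0,"ay": 0,"az": 0},
    {"tx": 0.0095,"ty": 0.095,"tz": -0.1225,"ax": 0,"ay": 0,"az": 0},
    {"tx": 0.01,"ty": 0.1,"tz": -0.142,"ax": 0,"ay": 0,"az": 0},
    {"tx": 0.0103,"ty": 0.1033,"tz": -0.1615,"ax": 0,"ay": 0,"az": 0},
    {"tx": 0.0105,"ty": 0.105,"tz": -0.178,"ax": 0,"ay": 0,"az": 0},
    {"tx": 0.0105,"ty": 0.105,"tz": -0.181,"ax": 0,"ay": 0,"az": 0}
  ]
}}

```text
t: 33.18
position: [0.5434, 0.0641, 0.0616]
orientation: [0.707, 0.038, 0.706, -0.037]
wrist_force: [5.7, 13.9, -0.7]
gripper_width: 0.0085
```

Request:
{"method": "carry_out", "body": {
  "moves": [
    {"tx": 0,"ty": 0,"tz": 0,"ax": 0,"ay": 0,"az": 0},
    {"tx": 0,"ty": 0,"tz": 0,"ax": 0,"ay": 0,"az": 0},
    {"tx": 0,"ty": 0,"tz": 0,"ax": 0,"ay": 0,"az": 0},
    {"tx": 0,"ty": 0,"tz": 0.03,"ax": 0,"ay": 0,"az": 0},
    {"tx": 0,"ty": 0,"tz": 0.07,"ax": 0,"ay": 0,"az": 0},
    {"tx": 0,"ty": 0.02,"tz": 0.1,"ax": 0,"ay": 0,"az": 0},
    {"tx": 0,"ty": 0.05,"tz": 0.11,"ax": 0,"ay": 0,"az": 0}
  ],
  "grip": 0.5
}}

```text
t: 33.77
position: [0.5443, 0.1115, 0.1774]
orientation: [0.708, 0.038, 0.704, -0.039]
wrist_force: [1.0, 0.4, 1.0]
gripper_width: 0.0427
```

```bash
python3 -c "
from h import *
st(); dial()
a=shot('scene'); b=shot('top')
a=cv2.resize(a[110:230,220:350],None,fx=4,fy=4,interpolation=cv2.INTER_CUBIC)[:480,:440]; b=cv2.resize(b[185:290,325:415],None,fx=4,fy=4,interpolation=cv2.INTER_CUBIC)
h=max(a.shape[0],b.shape[0]); pad=lambda i:cv2.copyMakeBorder(i,0,h-i.shape[0],0,0,0); cv2.imwrite('pics/t2.png',np.hstack([pad(a),pad(b)])[:600,:800])
print('tray');pads('top',.45,.62,-.19,.04,.11,1800);print('slab');pads('scene',.38,.66,.14,.38,.046,1800)"
```

```text
t 33.77 p [0.5443 0.1115 0.1774] yaw 83.8 F [1.  0.4 1. ] w 0.0427
top red 4 reading 39.6 spread 0.4
top yel 5 reading 40.5 spread 0.6
top index ang -5.7
scene red 6 reading 40.5 spread 0.6
scene yel 7 reading 39.9 spread 0.8
scene blu 3 reading 40.2 spread 0.2
scene index ang -6.3
tray
slab
```

View pics/t2.png

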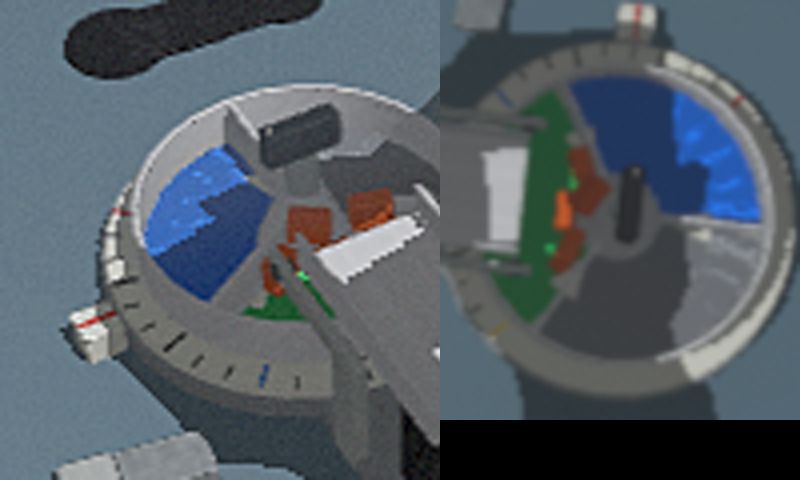

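All the pads lie on the green side near the cone, the tray and slab are empty, and the dial still reads 40. Going back to the knob.

Request:
{"method": "carry_out", "body": {
  "moves": [
    {"tx": -0.003,"ty": -0.035,"tz": 0,"ax": 0,"ay": 0,"az": 0},
    {"tx": -0.007,"ty": -0.075,"tz": 0,"ax": 0,"ay": 0,"az": 0},
    {"tx": -0.011,"ty": -0.115,"tz": 0,"ax": 0,"ay": 0,"az": 0},
    {"tx": -0.015,"ty": -0.155,"tz": 0,"ax": 0,"ay": 0,"az": 0},
    {"tx": -0.019,"ty": -0.195,"tz": 0,"ax": 0,"ay": 0,"az": 0},
    {"tx": -0.023,"ty": -0.235,"tz": 0,"ax": 0,"ay": 0,"az": 0},
    {"tx": -0.027,"ty": -0.275,"tz": 0,"ax": 0,"ay": 0,"az": 0},
    {"tx": -0.031,"ty": -0.315,"tz": 0,"ax": 0,"ay": 0,"az": 0},
    {"tx": -0.034,"ty": -0.35,"tz": 0,"ax": 0,"ay": 0,"az": 0},
    {"tx": -0.034,"ty": -0.36,"tz": -0.01,"ax": 0,"ay": 0,"az": 0},
    {"tx": -0.034,"ty": -0.36,"tz": -0.04,"ax": 0,"ay": 0,"az": 0},
    {"tx": -0.034,"ty": -0.36,"tz": -0.04,"ax": 0,"ay": 0,"az": 0}
  ]
}}

```text
t: 35.07
position: [0.5061, -0.2475, 0.1264]
orientation: [0.704, 0.04, 0.708, -0.037]
wrist_force: [-1.1, 0.5, -1.7]
gripper_width: 0.0424
```

Request:
{"method": "carry_out", "body": {
  "moves": [
    {"tx": 0.004,"ty": -0.001,"tz": 0,"ax": 0,"ay": 0,"az": 0},
    {"tx": 0.004,"ty": -0.001,"tz": -0.015,"ax": 0,"ay": 0,"az": 0},
    {"tx": 0.004,"ty": -0.001,"tz": -0.035,"ax": 0,"ay": 0,"az": 0},
    {"tx": 0.004,"ty": -0.001,"tz": -0.05,"ax": 0,"ay": 0,"az": 0},
    {"tx": 0.004,"ty": -0.001,"tz": -0.052,"ax": 0,"ay": 0,"az": 0},
    {"tx": 0.004,"ty": -0.001,"tz": -0.052,"ax": 0,"ay": 0,"az": 0}
  ]
}}

```text
t: 35.57
position: [0.5129, -0.248, 0.0805]
orientation: [0.706, 0.037, 0.706, -0.037]
wrist_force: [-0.2, 0.8, 0.4]
gripper_width: 0.0427
```

Request:
{"method": "carry_out", "body": {
  "moves": [
    {"tx": 0,"ty": 0,"tz": 0,"ax": 0,"ay": 0,"az": 0},
    {"tx": 0,"ty": 0,"tz": 0,"ax": 0,"ay": 0,"az": 0},
    {"tx": 0,"ty": 0,"tz": 0,"ax": 0,"ay": 0,"az": 0},
    {"tx": 0,"ty": 0,"tz": 0,"ax": 0,"ay": 0,"az": 0},
    {"tx": 0,"ty": 0,"tz": 0,"ax": 0,"ay": 0,"az": 0},
    {"tx": 0,"ty": 0,"tz": 0,"ax": 0,"ay": 0,"az": 0}
  ],
  "grip": 0,
  "newtons": 60
}}

```text
t: 36.07
position: [0.5133, -0.2485, 0.0815]
orientation: [0.707, 0.037, 0.705, -0.038]
wrist_force: [-0.4, 1.8, 7.6]
gripper_width: 0.0147
```

Request:
{"method": "carry_out", "body": {
  "moves": [
    {"tx": 0,"ty": 0,"tz": 0,"ax": 0,"ay": 0,"az": -0.08},
    {"tx": -0.001,"ty": 0,"tz": 0,"ax": 0,"ay": 0,"az": -0.18},
    {"tx": -0.002,"ty": 0,"tz": 0,"ax": 0,"ay": 0,"az": -0.28},
    {"tx": -0.002,"ty": 0,"tz": 0,"ax": 0,"ay": 0,"az": -0.38},
    {"tx": -0.002,"ty": 0,"tz": 0,"ax": 0,"ay": 0,"az": -0.48},
    {"tx": -0.002,"ty": 0,"tz": 0,"ax": 0,"ay": 0,"az": -0.58},
    {"tx": -0.002,"ty": 0,"tz": 0,"ax": 0,"ay": 0,"az": -0.68},
    {"tx": -0.002,"ty": 0,"tz": 0,"ax": 0,"ay": 0,"az": -0.78},
    {"tx": -0.002,"ty": 0,"tz": 0,"ax": 0,"ay": 0,"az": -0.88},
    {"tx": -0.002,"ty": 0,"tz": 0,"ax": 0,"ay": 0,"az": -0.96},
    {"tx": -0.002,"ty": 0,"tz": 0,"ax": 0,"ay": 0,"az": -1}
  ]
}}

```text
t: 36.98
position: [0.5127, -0.2498, 0.0816]
orientation: [0.64, 0.306, 0.635, -0.306]
wrist_force: [13.7, -9.1, -3.0]
gripper_width: 0.015
```

Request:
{"method": "carry_out", "body": {
  "moves": [
    {"tx": 0,"ty": 0,"tz": 0,"ax": 0,"ay": 0,"az": -0.1},
    {"tx": 0,"ty": 0,"tz": 0,"ax": 0,"ay": 0,"az": -0.2},
    {"tx": 0,"ty": 0,"tz": 0,"ax": 0,"ay": 0,"az": -0.3},
    {"tx": 0,"ty": 0,"tz": 0,"ax": 0,"ay": 0,"az": -0.4},
    {"tx": 0,"ty": 0,"tz": 0,"ax": 0,"ay": 0,"az": -0.5},
    {"tx": 0,"ty": 0,"tz": 0,"ax": 0,"ay": 0,"az": -0.6},
    {"tx": 0,"ty": 0,"tz": 0,"ax": 0,"ay": 0,"az": -0.7},
    {"tx": 0,"ty": 0,"tz": 0,"ax": 0,"ay": 0,"az": -0.778},
    {"tx": 0,"ty": 0,"tz": 0,"ax": 0,"ay": 0,"az": -0.778},
    {"tx": 0,"ty": 0,"tz": 0,"ax": 0,"ay": 0,"az": -0.778}
  ]
}}

```text
t: 37.82
position: [0.5116, -0.2502, 0.0816]
orientation: [0.518, 0.483, 0.515, -0.483]
wrist_force: [3.1, -12.4, 0.9]
gripper_width: 0.0147
```

```bash
python3 -c "
from h import *
st(); dial()"
```

```text
t 37.82 p [ 0.5116 -0.2502  0.0816] yaw 3.9 F [  3.1 -12.4   0.9] w 0.0147
top red 3 reading 120.3 spread 0.2
top index ang -5.8
scene yel 5 reading 120.2 spread 0.1
scene blu 7 reading 121.1 spread 0.0
scene index ang -6.5
```

The dial reads about 120.4. I'll release, rise clear and check.

Request:
{"method": "carry_out", "body": {
  "moves": [
    {"tx": 0,"ty": 0,"tz": 0,"ax": 0,"ay": 0,"az": 0},
    {"tx": 0,"ty": 0,"tz": 0,"ax": 0,"ay": 0,"az": 0},
    {"tx": 0,"ty": 0,"tz": 0,"ax": 0,"ay": 0,"az": 0},
    {"tx": 0,"ty": 0,"tz": 0.03,"ax": 0,"ay": 0,"az": 0},
    {"tx": 0,"ty": 0,"tz": 0.07,"ax": 0,"ay": 0,"az": 0},
    {"tx": 0,"ty": 0,"tz": 0.11,"ax": 0,"ay": 0,"az": 0},
    {"tx": 0,"ty": 0.03,"tz": 0.13,"ax": 0,"ay": 0,"az": 0},
    {"tx": 0,"ty": 0.07,"tz": 0.13,"ax": 0,"ay": 0,"az": 0},
    {"tx": 0,"ty": 0.11,"tz": 0.13,"ax": 0,"ay": 0,"az": 0},
    {"tx": 0,"ty": 0.15,"tz": 0.13,"ax": 0,"ay": 0,"az": 0},
    {"tx": 0,"ty": 0.19,"tz": 0.13,"ax": 0,"ay": 0,"az": 0},
    {"tx": 0,"ty": 0.23,"tz": 0.13,"ax": 0,"ay": 0,"az": 0}
  ],
  "grip": 0.5
}}

```text
t: 38.92
position: [0.5101, -0.0164, 0.2103]
orientation: [0.517, 0.483, 0.517, -0.482]
wrist_force: [1.3, -0.7, -0.1]
gripper_width: 0.043
```

Request:
{"method": "carry_out", "body": {
  "moves": [
    {"tx": 0,"ty": 0.04,"tz": 0,"ax": 0,"ay": 0,"az": 0},
    {"tx": 0,"ty": 0.08,"tz": 0,"ax": 0,"ay": 0,"az": 0},
    {"tx": 0,"ty": 0.12,"tz": 0,"ax": 0,"ay": 0,"az": 0},
    {"tx": 0,"ty": 0.15,"tz": 0,"ax": 0,"ay": 0,"az": 0},
    {"tx": 0,"ty": 0.15,"tz": 0,"ax": 0,"ay": 0,"az": 0}
  ]
}}

```text
t: 39.33
position: [0.51, 0.1365, 0.2101]
orientation: [0.517, 0.482, 0.518, -0.481]
wrist_force: [0.1, 0.8, 0.4]
gripper_width: 0.0425
```

```bash
python3 -c "
from h import *
st(); dial()
a=shot('scene'); b=shot('top')
a=cv2.resize(a[110:250,220:380],None,fx=3,fy=3,interpolation=cv2.INTER_CUBIC); b=cv2.resize(b[185:290,330:415],None,fx=3.7,fy=3.7,interpolation=cv2.INTER_CUBIC)
h=max(a.shape[0],b.shape[0]); pad=lambda i:cv2.copyMakeBorder(i,0,h-i.shape[0],0,0,0); cv2.imwrite('pics/f1.png',np.hstack([pad(a),pad(b)])[:600,:800])"
```

```text
t 39.33 p [0.51   0.1365 0.2101] yaw 4.2 F [0.1 0.8 0.4] w 0.0425
top red 6 reading 120.5 spread 0.5
top index ang -5.8
scene yel 5 reading 120.2 spread 0.1
scene blu 7 reading 121.1 spread 0.0
scene index ang -6.5
```

View pics/f1.png

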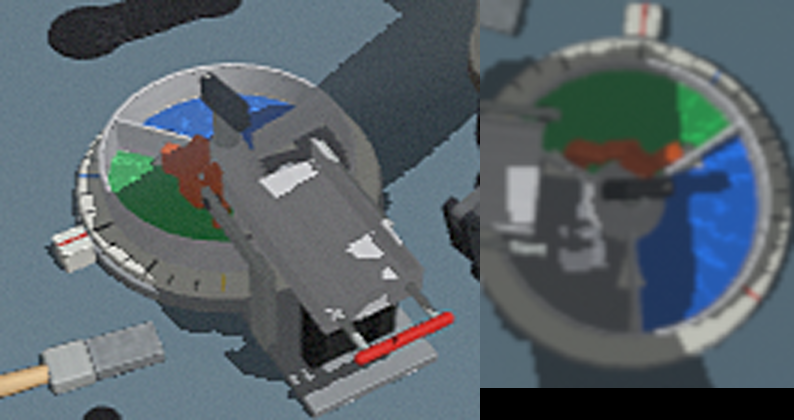

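```bash
python3 -c "
from h import *
for n,box in (('top',(185,290,330,415)),('scene',(110,250,220,380))):
    b=shot(n); hsv=cv2.cvtColor(b,cv2.COLOR_BGR2HSV); m=cv2.inRange(hsv,(3,110,50),(16,255,255)); k=np.zeros_like(m); k[box[0]:box[1],box[2]:box[3]]=1; m*=k
    v,u=np.nonzero(m)
    for z in (.04,.06):
        W=ray(n,np.c_[u,v],z)[:,:2]-AX; a=np.radians(90+YAW-80.4); g=np.array([np.cos(a),np.sin(a)])
        rel=np.degrees(np.arctan2(W[:,1]*g[0]-W[:,0]*g[1],W@g)); r=np.hypot(*W.T); ok=r<.15
        da=np.array([np.cos(np.pi/3),np.sin(np.pi/3)]); 
        # distance inside each wall
        x=W@g; y=W@np.array([-g[1],g[0]]); d1=x*np.sin(np.pi/3)-y*np.cos(np.pi/3); d2=x*np.sin(np.pi/3)+y*np.cos(np.pi/3)
        print(n,z,ok.sum(),'rel',np.percentile(rel[ok],[0,2,98,100]).round(0),'r mm',np.percentile(r[ok]*1e3,[0,50,100]).round(0),'wall dist mm min',(d1[ok].min()*1e3).round(0),(d2[ok].min()*1e3).round(0))
a=shot('scene');h=cv2.cvtColor(a,cv2.COLOR_BGR2HSV)
c=rect('top',.46,.64,-.32,-.16,.05,2500); d=cv2.resize(a[140:205,255:315],None,fx=6,fy=6,interpolation=cv2.INTER_CUBIC)
H=450; c=cv2.convertScaleAbs(c,alpha=1.6); d=cv2.convertScaleAbs(d,alpha=1.6); pad=lambda i:cv2.copyMakeBorder(i,0,max(0,H-i.shape[0]),0,0,0)[:H]; cv2.imwrite('pics/f2.png',np.hstack([pad(c),pad(d)]))"
```

```text
top 0.04 176 rel [-54. -51.  50.  52.] r mm [26. 49. 71.] wall dist mm min 9.0 6.0
top 0.06 176 rel [-54. -51.  53.  54.] r mm [23. 46. 71.] wall dist mm min 6.0 6.0
scene 0.04 250 rel [-95. -92.  45.  50.] r mm [11. 44. 80.] wall dist mm min 9.0 -30.0
scene 0.06 250 rel [-78. -70.  47.  51.] r mm [19. 49. 98.] wall dist mm min 11.0 -12.0
```

View pics/f2.png

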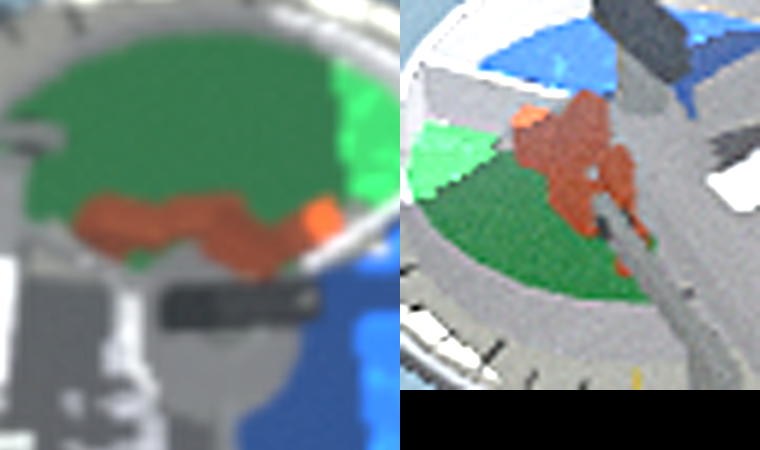

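```bash
python3 -c "
from h import *
for n in('top','scene'):
    hsv=cv2.cvtColor(shot(n),cv2.COLOR_BGR2HSV); m=cv2.inRange(hsv,(3,110,50),(16,255,255))
    k,l,s,c=cv2.connectedComponentsWithStats(m)
    for i in range(1,k):
        if s[i][4]>=12: print(n,c[i].round(0),s[i].tolist(),ray(n,c[i],.03)[0].round(2))
st()"
```

```text
top [414. 135.] [405, 122, 20, 24, 311] [ 0.88 -0.41  0.03]
top [172. 138.] [164, 125, 18, 24, 297] [0.86 0.45 0.03]
top [403. 145.] [401, 143, 5, 5, 19] [ 0.84 -0.37  0.03]
top [160. 148.] [158, 146, 5, 5, 18] [0.82 0.49 0.03]
top [ 83. 175.] [78, 173, 13, 5, 23] [0.72 0.74 0.03]
top [368. 226.] [353, 223, 32, 10, 177] [ 0.55 -0.25  0.03]
top [593. 310.] [490, 234, 150, 166, 13483] [ 0.28 -0.98  0.03]
top [489. 390.] [478, 377, 25, 23, 414] [ 0.03 -0.63  0.03]
scene [209.  37.] [121, 0, 198, 101, 12015] [ 0.38 -1.08  0.03]
scene [255.  70.] [251, 66, 13, 10, 40] [ 0.35 -0.76  0.03]
scene [260.  94.] [254, 89, 14, 10, 24] [ 0.41 -0.62  0.03]
scene [636. 134.] [632, 131, 8, 8, 16] [-0.44  0.26  0.03]
scene [628. 139.] [626, 135, 5, 7, 12] [-0.4   0.26  0.03]
scene [284. 167.] [274, 155, 22, 25, 241] [ 0.54 -0.27  0.03]
scene [610. 166.] [607, 164, 8, 5, 14] [-0.24  0.29  0.03]
scene [619. 171.] [615, 167, 9, 9, 18] [-0.24  0.32  0.03]
scene [157. 196.] [144, 186, 28, 23, 374] [ 0.89 -0.39  0.03]
scene [176. 198.] [173, 196, 7, 6, 31] [ 0.85 -0.35  0.03]
t 39.83 p [0.5107 0.131  0.2099] yaw 3.9 F [-0.2 -0.2 -0.7] w 0.0427
```

No loose orange pads anywhere; the other blobs are known bench stains and furniture. Handing in.

```bash
python3 -c "
from h import *
print(finish_job())"
```

```text
the job is handed in; nothing more can be done
None
```

I turned the dish to 40°, where the marks read 39.5–40.9. All five orange pads went from the slab onto the tray. I tipped the tray by its bar to about 54° at the dish's 40° setting, and the pads slid into the green pocket. I then let the tray down level, turned the dish on to 120° and handed the job in at about t = 40 s.

**Last checks**
- **Dial:** the marks read 120.2–121.1.
- **Pads:** in the top view all the orange lies inside the green pocket, at least 6 mm from both walls, and nothing orange is left on the slab, tray or bench.
- **Robot:** it stands clear of everything.
- **Bottle, tin, brush and insole:** I did not touch them, but I did not measure their positions again at the end.

**Checks that failed or disagreed**
- **First knob grasp:** it closed on nothing because the real fingertips sit about 35 mm above the reported TCP. I corrected for this in every later move.
- **Scene view of the pads:** cast onto a low plane, this view put some orange pixels past one wall. I take this to be the piled pads' height, since the top view shows none there.
- **Pad count in the pocket:** the pads lie in one touching pile, so I could not count five one by one. I infer all five from the pile and from finding none elsewhere.

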